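# Sort out the push switch with the bad spring

## Robot

A 6-joint arm with a two-finger parallel gripper is mounted at the origin on the work surface. World frame = base frame: x ahead of the robot, y to its left, z up, the work surface at z = 0. Lengths are in m, angles in rad, forces in N, time in s.
With the tool pointing down it reaches from about 0.35 to 0.775 m from the base axis. Payload 5.5 kg.
Tool frame: the origin (TCP) lies midway between the tips of the shut fingers; the grasp point (between the pads) lies 19 mm behind it (env.tcp_to_grasp is the distance from the TCP to the grasp point, in m); z points along the fingers, y is the direction in which the jaws open and shut (so a half turn about z gives the same grasp; the last joint's range is limited). The gripper opens to 85 mm and grips with 20 to 120 N. Pads are 22 mm wide; open, the fingers measure 114 mm over their backs; the gripper's body (76 mm by 85 mm) begins 54 mm behind the grasp point. The pads swing forward as they close: fully open they stand 13 mm farther back than shut.
Start: joints at [-1.396, 0.313, 0.046, 1.304, 0, 1.431], TCP at [0.178, -0.547, 0.231] pointing down, gripper open.
Joint ranges: [-2.76, 2.76], [-0.86, 1.69], [-1.03, 1.26], [-2.2, 2.34], [-1.47, 1.5], [-3.14, 3.14]. Speed limits (rad/s): [2.57, 2.57, 3.14, 3.14, 3.14, 3.14].

## Interface

Orientations are given as a unit quaternion [w, x, y, z].
In Python, from workcell import get_state, viewer, hand_in, finder, env gives the robot as it stands.
- The arm moves only by the tool arm_command, never from a script. Its argument "motion" is a list of rows, each an object of numbers: "x", "y", "z": the shift along the tool's x, y, z in mm; "rx", "ry", "rz": the turn, a rotation vector about the tool's x, y, z in degrees; "hand": the closure, from -1 (fully open) to 1 (shut). A call has 1 to 10 rows; each row is the pose to reach, as a shift and turn from the pose commanded when the call began, along the tool's axes at that moment; what a row does not reach only later rows make up. A row lasts 1/8 s, in which the tool goes at most 62.5 mm and 10.7 degrees, less where a joint would pass 70% of its speed; a pose out of reach is approached as far as the arm can. A call with a gripper value outside its range is refused whole. The fingers move at their own pace and stop on an object; "force" is the grip in N (left out, the last holds). Time passes only in rows, so rows that repeat a pose let the fingers close. It gives the time, the measured TCP pose, the force and the opening at its end, in the units of the state.
- get_state(): the state, without advancing time (a new reading comes with each control period).
- viewer.read_camera(name): name is "scene" or "top"; returns a dict with "image" (384x512x3 uint8, red, green, blue), "z_map" (384x512 float32, m along the optical axis (not along the pixel's ray), 0 where there is no reading), "intrinsics" (3x3 intrinsics, pixels), "k1" (the pictures are not rectified: a ray, as slopes to the right and down, at radius r is drawn at 1 + k1 r^2 times it, then the intrinsics apply), "rvec" (rotation vector, rad) and "tvec" (3), from world to camera coordinates, as OpenCV has them. Camera axes: x right, y down, z forward; pixel columns grow to the right and rows downward; lengths in m; the calibration is good to about 2 mm. A picture is of the moment at which its call begins.
- hand_in(): hands the job in, once; it reports no verdict.
Trained networks look in a picture, given as the dict that the camera call returned (one of the last four; its "shot" number tells which), for a name from the list of things; names that differ only in an ending like _2 or _b are one class to them, and where a whole thing is asked for, a point or a joint stands for the part that bears it (a point fixed in the world has none). Each returns a list of dicts, best first, with "score" (0 to 1); they miss things now and then, are a little off and sometimes report something else, mostly with a low value. They report only what shows in the picture. A call takes as long as a camera call. They do not tell look-alikes from the thing itself.
- finder.find_in(picture, query): "at" ([column, row] in pixels, amid what is visible of it).
- finder.masks_of(picture, query): "region" (384x512 bool, what is visible of it) and "at" ([column, row] in pixels, amid what is visible of it).
The state is a dict: "clock": time; "joint_pos": joint angles; "qvel": joint speeds; "tau": joint torques, N m; "tcp_pos": TCP position; "orientation": TCP orientation; "wrist_force": force on the tool from outside, world axes, zero at the start; "ft_torque": the same for the moment, N m; "finger_gap": finger opening in m.
Only numpy, scipy, OpenCV 4.12 (cv2) and the standard library are available. Lean on these libraries where they do the work, as an engineer would, in place of code of your own. Each camera call takes 0.05 s, during which the arm holds its last target.

## Task

Try the four push switches on the bench by pressing their keys straight down, gently: a good one clicks at 4 to 6 N and stays down, but one has a bad spring and has still not clicked at 8 N; do not force that one, and never press any key with more than about 15 N. Leave the three good ones standing where they are with their keys clicked down, and set the bad one, its key still up, upright on the floor of the shallow tray. Leave the tape, the steel bar and the screwdriver alone.

Things in the scene. Friction and masses are not known exactly. Their poses are not given: they have to be found in the camera images.
- switch_a_mid (a point): centre (half-way up, 16 mm above its underside) of one of four loose push switches that look alike, about 0.2 kg: grey plastic housing 60 (x) x 40 (y) x 32 mm (z), with a 10 mm long, 16 mm thick black cable stub on its +x end and a round black key in the middle of its top. Grasp it across the 40 mm sides. z is up. The letter says nothing about its spring.
- key_a (a joint): latch of this switch, m: 0 not clicked, 0.006 clicked. The key yields on a stiff 8 N/mm spring and springs back if let go, until the push reaches the click force (4 to 6 N if good, 24 N in the bad one): then the key drops away 6 mm and stays there. Pressed on after the click it yields again at 8 N/mm, 4 mm to a hard stop
- switch_a: switch_a itself: origin at the centre of its underside, +x to the cable stub. Its round flat key, 26 mm across, stands above the origin; before the click its top is somewhere between 45 and 53 mm above the bench: this differs between switches, says nothing of the spring and must be felt
- switch_b_mid (a point): centre (half-way up, 16 mm above its underside) of one of four loose push switches that look alike, about 0.2 kg: grey plastic housing 60 (x) x 40 (y) x 32 mm (z), with a 10 mm long, 16 mm thick black cable stub on its +x end and a round black key in the middle of its top. Grasp it across the 40 mm sides. z is up. The letter says nothing about its spring.
- key_b (a joint): latch of this switch, m: 0 not clicked, 0.006 clicked. The key yields on a stiff 8 N/mm spring and springs back if let go, until the push reaches the click force (4 to 6 N if good, 24 N in the bad one): then the key drops away 6 mm and stays there. Pressed on after the click it yields again at 8 N/mm, 4 mm to a hard stop
- switch_b: switch_b itself: origin at the centre of its underside, +x to the cable stub. Its round flat key, 26 mm across, stands above the origin; before the click its top is somewhere between 45 and 53 mm above the bench: this differs between switches, says nothing of the spring and must be felt
- switch_c_mid (a point): centre (half-way up, 16 mm above its underside) of one of four loose push switches that look alike, about 0.2 kg: grey plastic housing 60 (x) x 40 (y) x 32 mm (z), with a 10 mm long, 16 mm thick black cable stub on its +x end and a round black key in the middle of its top. Grasp it across the 40 mm sides. z is up. The letter says nothing about its spring.
- key_c (a joint): latch of this switch, m: 0 not clicked, 0.006 clicked. The key yields on a stiff 8 N/mm spring and springs back if let go, until the push reaches the click force (4 to 6 N if good, 24 N in the bad one): then the key drops away 6 mm and stays there. Pressed on after the click it yields again at 8 N/mm, 4 mm to a hard stop
- switch_c: switch_c itself: origin at the centre of its underside, +x to the cable stub. Its round flat key, 26 mm across, stands above the origin; before the click its top is somewhere between 45 and 53 mm above the bench: this differs between switches, says nothing of the spring and must be felt
- switch_d_mid (a point): centre (half-way up, 16 mm above its underside) of one of four loose push switches that look alike, about 0.2 kg: grey plastic housing 60 (x) x 40 (y) x 32 mm (z), with a 10 mm long, 16 mm thick black cable stub on its +x end and a round black key in the middle of its top. Grasp it across the 40 mm sides. z is up. The letter says nothing about its spring.
- key_d (a joint): latch of this switch, m: 0 not clicked, 0.006 clicked. The key yields on a stiff 8 N/mm spring and springs back if let go, until the push reaches the click force (4 to 6 N if good, 24 N in the bad one): then the key drops away 6 mm and stays there. Pressed on after the click it yields again at 8 N/mm, 4 mm to a hard stop
- switch_d: switch_d itself: origin at the centre of its underside, +x to the cable stub. Its round flat key, 26 mm across, stands above the origin; before the click its top is somewhere between 45 and 53 mm above the bench: this differs between switches, says nothing of the spring and must be felt
- tray: shallow open aluminium tray, outside 160 (x) x 150 (y) x 30 mm high, walls and floor 4 mm thick, fixed to the bench; origin under its centre; axes along its sides
- tape: loose roll of orange tape lying flat, 100 mm across, 40 mm high; origin under its centre; bystander
- bar: loose dark steel bar 110 x 28 x 18 mm; origin under its centre; bystander
- driver: loose screwdriver lying on the bench; bystander
Not all that is in view belongs to the job. Leave any purple look-alike of the switch_b alone.

How it is judged:
At the end, for the whole second after the job is handed in: Three good switches upright (0.1 rad) on the bench within 40 mm of their starts, keys clicked down (latch beyond 5 mm); the bad one at rest, upright (0.1 rad), flat on the tray floor, its centre within 50 mm (tray x) and 56 mm (tray y) of the tray's, key up (under 2 mm) (((angle between each of switch_a_mid, switch_b_mid, switch_c_mid, switch_d_mid's own z axis and vertical below 0.1 rad and value of joint each of key_b, key_c, key_d above 0.005 m and distance of each of switch_b_mid, switch_c_mid, switch_d_mid from where it was at the start of the episode below 0.04 m and value of joint key_a below 0.002 m and x of switch_a_mid in the frame of tray between -0.05 and 0.05 m and y of switch_a_mid in the frame of tray between -0.056 and 0.056 m and z of switch_a_mid in the frame of tray below 0.024 m and linear speed of switch_a below 0.02 m/s) or (angle between each of switch_a_mid, switch_b_mid, switch_c_mid, switch_d_mid's own z axis and vertical below 0.1 rad and value of joint each of key_a, key_c, key_d above 0.005 m and distance of each of switch_a_mid, switch_c_mid, switch_d_mid from where it was at the start of the episode below 0.04 m and value of joint key_b below 0.002 m and x of switch_b_mid in the frame of tray between -0.05 and 0.05 m and y of switch_b_mid in the frame of tray between -0.056 and 0.056 m and z of switch_b_mid in the frame of tray below 0.024 m and linear speed of switch_b below 0.02 m/s) or (angle between each of switch_a_mid, switch_b_mid, switch_c_mid, switch_d_mid's own z axis and vertical below 0.1 rad and value of joint each of key_a, key_b, key_d above 0.005 m and distance of each of switch_a_mid, switch_b_mid, switch_d_mid from where it was at the start of the episode below 0.04 m and value of joint key_c below 0.002 m and x of switch_c_mid in the frame of tray between -0.05 and 0.05 m and y of switch_c_mid in the frame of tray between -0.056 and 0.056 m and z of switch_c_mid in the frame of tray below 0.024 m and linear speed of switch_c below 0.02 m/s) or (angle between each of switch_a_mid, switch_b_mid, switch_c_mid, switch_d_mid's own z axis and vertical below 0.1 rad and value of joint each of key_a, key_b, key_c above 0.005 m and distance of each of switch_a_mid, switch_b_mid, switch_c_mid from where it was at the start of the episode below 0.04 m and value of joint key_d below 0.002 m and x of switch_d_mid in the frame of tray between -0.05 and 0.05 m and y of switch_d_mid in the frame of tray between -0.056 and 0.056 m and z of switch_d_mid in the frame of tray below 0.024 m and linear speed of switch_d below 0.02 m/s))); the robot touches nothing.
It fails at once if a switch's round key (cap_a to cap_d) is pressed with more than 18 N (contact force between any of cap_a, cap_b, cap_c, cap_d and anything else above 18 N).
It fails at once if the tape, the bar or the screwdriver is moved by more than 30 mm (distance of any of tape, bar, driver from where it was at the start of the episode above 0.03 m).
It also fails if it takes over 58 s, if anything falls off the work surface, if the arm or the gripper's body presses on something with over 40 N, if the wrist force passes 120 N, or if a joint passes its speed limit or range.

## Working session

There is one attempt and no reset: what is moved stays moved. The work goes in short steps, Python scripts to look and compute and a tool call to move; the robot and the scene stay as the last step left them, time stands still between calls to the robot, and variables do not carry over. Pictures are saved under pics/ and viewed, and the job is handed in when it is done.

Besides the shell and the picture viewer there is one more tool, called after "Request:" as a command line: name --argument value ..., lists and objects as JSON in quotes. arm_command: Moves the arm, as the interface text tells. Its arguments: {"type":"object","properties":{"motion":{"type":"array","items":{"type":"object","properties":{"x":{"type":"number"},"y":{"type":"number"},"z":{"type":"number"},"rx":{"type":"number"},"ry":{"type":"number"},"rz":{"type":"number"},"hand":{"type":"number"}}}},"force":{"type":"number"}},"required":["motion"]}

```bash
ls; mkdir -p pics; cat > h.py <<'E'
import numpy as np, cv2
from workcell import get_state, viewer, hand_in, finder, env
def save(p,n): cv2.imwrite('pics/'+n, cv2.cvtColor(p['image'],cv2.COLOR_RGB2BGR))
def ray(p,uv):
    K=np.array(p['intrinsics']); uv=np.atleast_2d(uv).astype(float)
    d=np.stack([(uv[:,0]-K[0,2])/K[0,0],(uv[:,1]-K[1,2])/K[1,1]],1)
    u=d.copy()
    for _ in range(20): u=d/(1+p['k1']*(u**2).sum(1,keepdims=True))
    return u
def pts(p,uv):
    uv=np.atleast_2d(uv); z=p['z_map'][uv[:,1].astype(int),uv[:,0].astype(int)]
    u=ray(p,uv); c=np.c_[u*z[:,None],z]
    R=cv2.Rodrigues(np.array(p['rvec'],float))[0]; return (c-np.array(p['tvec']).ravel())@R, z
def onplane(p,uv,h):
    u=ray(p,uv); R=cv2.Rodrigues(np.array(p['rvec'],float))[0]; t=np.array(p['tvec']).ravel()
    C=-R.T@t; d=np.c_[u,np.ones(len(u))]@R; return C+d*((h-C[2])/d[:,2])[:,None]
E
cat > a.py <<'E'
from h import *
s=get_state(); print(s['clock'],s['tcp_pos'],s['orientation'],s['wrist_force'],s['finger_gap'])
for n in ['scene','top']:
    p=viewer.read_camera(n); save(p,n+'0.png')
    for q in ['switch_a','key_a','tray']+(['tape','bar','driver'] if n=='top' else []):
        for r in finder.masks_of(p,q):
            m=r['region']; v,u=np.nonzero(m); P,z=pts(p,np.c_[u,v]); P=P[z>0]
            print(n,q,round(r['score'],2),np.round(r['at']),m.sum(),np.round(np.median(P,0),4) if len(P) else None, np.round(np.percentile(P[:,2],[5,95]),3) if len(P) else '')
    np.save('/tmp/'+n+'.npy',p,allow_pickle=True)
E
python3 a.py
```

```text
pics
0.0 [ 0.17791697 -0.54624176  0.23041751] [-9.10950264e-04  9.87640916e-01  1.56730954e-01 -1.06800885e-05] [-0.13355779 -0.07227208 -0.50983581] 0.08512263233897348
scene switch_a 0.86 [339. 200.] 326 [0.4813 0.2374 0.0293] [0.005 0.046]
scene switch_a 0.84 [229. 196.] 257 [ 0.4846 -0.0954  0.0303] [0.009 0.045]
scene switch_a 0.59 [194. 168.] 291 [ 0.3591 -0.2347  0.0284] [0.002 0.05 ]
scene switch_a 0.51 [276. 191.] 302 [0.4783 0.0543 0.0298] [0.005 0.05 ]
scene switch_a 0.5 [184. 189.] 308 [ 0.4678 -0.251   0.0291] [-0.002  0.051]
scene switch_a 0.45 [259. 240.] 2610 [0.6327 0.0011 0.0039] [0.001 0.028]
scene key_a 0.53 [191. 163.] 49 [ 0.3528 -0.2354  0.0482] [0.037 0.052]
scene key_a 0.49 [278. 189.] 53 [0.4718 0.0557 0.0479] [0.037 0.052]
scene key_a 0.45 [179. 185.] 59 [ 0.4595 -0.254   0.0498] [0.036 0.052]
scene key_a 0.3 [382. 228.] 365 [0.5771 0.3524 0.0179] [0.006 0.026]
scene tray 0.64 [259. 239.] 2735 [0.6335 0.0029 0.0039] [0.001 0.029]
scene tray 0.25 [182. 191.] 271 [ 0.4714 -0.2509  0.0305] [0.001 0.051]
top switch_a 0.88 [332. 253.] 338 [ 0.3454 -0.2293  0.03
[... 225 characters left out ...]
01 0.049]
top switch_a 0.55 [235. 210.] 306 [0.4635 0.0531 0.033 ] [0.003 0.051]
top key_a 0.63 [338. 253.] 79 [ 0.3454 -0.2348  0.0514] [0.037 0.055]
top key_a 0.51 [170. 208.] 44 [0.4687 0.24   0.0484] [0.046 0.052]
top key_a 0.46 [288. 211.] 43 [ 0.4677 -0.0956  0.0468] [0.043 0.049]
top key_a 0.39 [234. 212.] 41 [0.4653 0.054  0.05  ] [0.048 0.053]
top key_a 0.38 [346. 217.] 70 [ 0.4546 -0.2531  0.0515] [0.041 0.056]
top tray 0.93 [256. 154.] 2870 [0.6367 0.0025 0.0048] [0.001 0.03 ]
top tape 0.79 [385. 148.] 556 [ 0.6365 -0.3707  0.0383] [0.009 0.043]
top bar 0.98 [401. 205.] 394 [ 0.4944 -0.4237  0.0181] [0.012 0.022]
top driver 0.73 [138. 179.] 276 [0.5546 0.3405 0.0234] [0.016 0.028]
```

```bash
python3 - <<'E'
import cv2
for n,(r0,r1,c0,c1) in {'top0':(100,290,110,430),'scene0':(130,300,130,430)}.items():
    i=cv2.imread(f'pics/{n}.png')[r0:r1,c0:c1]; cv2.imwrite(f'pics/{n}z.png',cv2.resize(i,None,fx=2.5,fy=2.5,interpolation=cv2.INTER_CUBIC))
E
```

```text
(no output)
```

View pics/top0z.png

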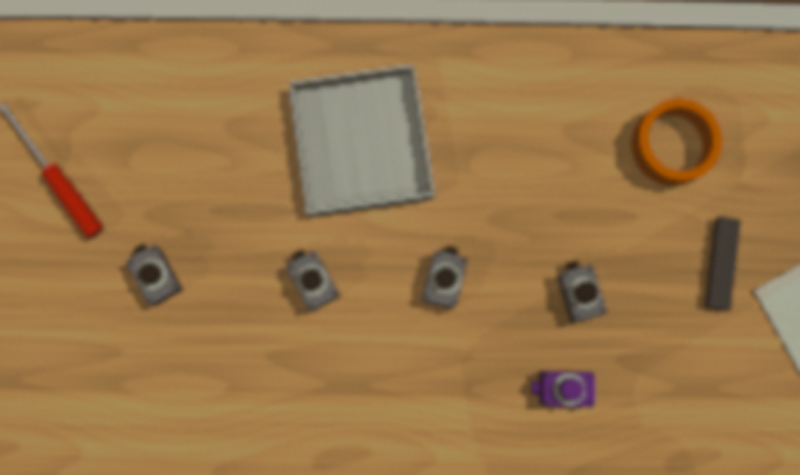

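View pics/scene0z.png

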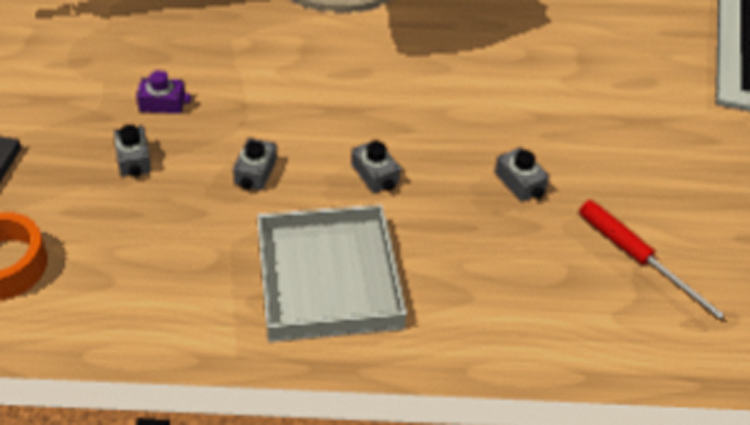

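```bash
cat > b.py <<'E'
from h import *
T=np.load('/tmp/top.npy',allow_pickle=True).item(); S=np.load('/tmp/scene.npy',allow_pickle=True).item()
near=[(.47,.238),(.464,.053),(.468,-.097),(.456,-.25)]
for n,p in (('top',T),('scene',S)):
    vv,uu=np.mgrid[:384,:512]; uv=np.c_[uu.ravel(),vv.ravel()]
    P,z=pts(p,uv); g=p['image'].reshape(-1,3).astype(int)
    R=cv2.Rodrigues(np.array(p['rvec'],float))[0]; print(n,'cam',-R.T@np.array(p['tvec']).ravel())
    ok=z>0; fl=ok&(abs(P[:,0]-.42)<.03)&(abs(P[:,1])<.2)&(P[:,2]<.015); print('bench z',np.median(P[fl,2]))
    for i,c in enumerate(near):
        d=np.hypot(P[:,0]-c[0],P[:,1]-c[1]); m=ok&(d<.05)
        k=m&(d<.025)&(P[:,2]>.042); top=m&(P[:,2]>.024)&(P[:,2]<.038)
        dark=k&(g.max(1)<60)
        Q=P[top|k][:,:2].astype(np.float32)
        r=cv2.minAreaRect(Q)
        print(i,'key',np.round(P[k].mean(0),4),k.sum(),'z med/90',np.round(np.percentile(P[k,2],[50,90]),4),'rect c',np.round(r[0],4),np.round(r[1],3),round(r[2],1),'house z',np.median(P[top,2]).round(4), 'darkpix@.048',np.round(onplane(p,uv[dark].mean(0)[None],.048)[0],4) if dark.any() else 0,dark.sum())
    w=ok&(P[:,2]>.022)&(P[:,2]<.036)&(abs(P[:,0]-.635)<.12)&(abs(P[:,1])<.12)
    print('tray',cv2.minAreaRect(P[w][:,:2].astype(np.float32)),w.sum(), P[w].mean(0))
E
python3 b.py
```

```text
top cam [ 0.36730516 -0.00656441  1.13305493]
bench z 0.00011308023579888272
0 key [0.4687 0.2397 0.0478] 67 z med/90 [0.0479 0.0506] rect c [0.4697 0.2403] [0.062 0.041] 30.8 house z 0.0323 darkpix@.048 [0.468  0.2401 0.048 ] 40
1 key [0.4653 0.0544 0.0498] 65 z med/90 [0.0499 0.0521] rect c [0.4652 0.0551] [0.059 0.04 ] 29.7 house z 0.0324 darkpix@.048 [0.4637 0.0568 0.048 ] 36
2 key [ 0.4686 -0.0973  0.0466] 60 z med/90 [0.0466 0.0489] rect c [ 0.4734 -0.0985] [0.04  0.069] 75.5 house z 0.0324 darkpix@.048 [ 0.4679 -0.0948  0.048 ] 31
3 key [ 0.4541 -0.2536  0.0517] 69 z med/90 [0.0519 0.0548] rect c [ 0.4563 -0.2533] [0.064 0.041] 18.5 house z 0.0325 darkpix@.048 [ 0.4529 -0.2531  0.048 ] 44
tray ((0.6339360475540161, 0.0015415027737617493), (0.16161353886127472, 0.15009427070617676), 9.193720817565918) 348 [ 6.35692654e-01 -1.27606028e-05  2.91792131e-02]
scene cam [1.28118692 0.01430118 0.83900136]
bench z -0.0011313710288005261
0 key [0.4717 0.2392 0.0461] 45 z med/90 [0.0457 0.0484] rect c [0.4708 0.2388] [0.06 0.04] 30.9 house z 0.0307 darkpix@.048 [0.4743 0.2385 0.048 ] 42
1 key [0.4687 0.0549 0.0488] 43 z med/90 [0.0486 0.0517] rect c [0.467  0.0545] [0.062 0.04 ] 29.3 house z 0.031 darkpix@.048 [0.4684 0.0561 0.048 ] 39
2 key [ 0.4716 -0.0971  0.0446] 41 z med/90 [0.0444 0.0463] rect c [ 0.4692 -0.0965] [0.04  0.064] 77.0 house z 0.0308 darkpix@.048 [ 0.4754 -0.0954  0.048 ] 37
3 key [ 0.4578 -0.2554  0.0496] 50 z med/90 [0.0504 0.0521] rect c [ 0.4572 -0.2558] [0.062 0.039] 16.4 house z 0.0312 darkpix@.048 [ 0.4566 -0.2553  0.048 ] 45
tray ((0.633963942527771, 0.0020926669239997864), (0.16397389769554138, 0.1501626968383789), 9.151642799377441) 392 [0.6420371  0.00548543 0.02744897]
```

```bash
cat > go.py <<'E'
import sys
from h import *
from scipy.spatial.transform import Rotation as Ro
# usage go.py x y z [yaw_of_tool_x_deg]
s=get_state(); q=np.array(s['orientation']); R=Ro.from_quat(q[[1,2,3,0]])
t=np.array([float(a) for a in sys.argv[1:4]]); d=R.inv().apply(t-s['tcp_pos'])*1000
X=R.as_matrix()[:,0]; yaw=np.degrees(np.arctan2(X[1],X[0]))
print('tcp',np.round(s['tcp_pos'],4),'yaw',yaw.round(2),'tool z',R.as_matrix()[:,2].round(4),'F',np.round(s['wrist_force'],2),'clk',s['clock'],'q6',np.round(s['joint_pos'],2)[[0,5]])
print('shift',d.round(1))
if len(sys.argv)>4:
    w=float(sys.argv[4]); T=Ro.from_matrix(np.array([[np.cos(np.radians(w)),np.sin(np.radians(w)),0],[np.sin(np.radians(w)),-np.cos(np.radians(w)),0],[0,0,-1]]).T)
    print('rotvec',np.degrees((R.inv()*T).as_rotvec()).round(1))
E
python3 go.py .456 -.2545 .060 17.5
```

```text
tcp [ 0.178  -0.5468  0.2313] yaw 18.03 tool z [ 0.e+00 -1.e-04 -1.e+00] F [ 0.58 -0.03 -0.32] clk 0.55 q6 [-1.4   1.43]
shift [ 354.8 -191.9  171.3]
rotvec [ 0.  -0.   0.5]
```

Request:
arm_command --motion '[{"x": 355,"y": -192,"z": 100,"hand": 1},{"x": 355,"y": -192,"z": 100,"hand": 1},{"x": 355,"y": -192,"z": 100,"hand": 1},{"x": 355,"y": -192,"z": 100,"hand": 1},{"x": 355,"y": -192,"z": 100,"hand": 1},{"x": 355,"y": -192,"z": 100,"hand": 1},{"x": 355,"y": -192,"z": 100,"hand": 1},{"x": 355,"y": -192,"z": 100,"hand": 1},{"x": 355,"y": -192,"z": 100,"hand": 1},{"x": 355,"y": -192,"z": 100,"hand": 1}]' --force 40

```text
invalid input at $.motion[0]: expected keys x, y, z, rx, ry, rz, hand
```

```bash
python3 go.py .456 -.2545 .056 17.5
```

```text
tcp [ 0.178  -0.5468  0.2313] yaw 18.03 tool z [ 0.e+00 -1.e-04 -1.e+00] F [ 0.58 -0.03 -0.32] clk 0.55 q6 [-1.4   1.43]
shift [ 354.8 -191.9  175.3]
rotvec [ 0.  -0.   0.5]
```

Request:
arm_command --motion '[{"x": 355,"y": -192,"z": 100,"rx": 0,"ry": 0,"rz": 0,"hand": 1},{"x": 355,"y": -192,"z": 100,"rx": 0,"ry": 0,"rz": 0,"hand": 1},{"x": 355,"y": -192,"z": 100,"rx": 0,"ry": 0,"rz": 0,"hand": 1},{"x": 355,"y": -192,"z": 100,"rx": 0,"ry": 0,"rz": 0,"hand": 1},{"x": 355,"y": -192,"z": 100,"rx": 0,"ry": 0,"rz": 0,"hand": 1},{"x": 355,"y": -192,"z": 100,"rx": 0,"ry": 0,"rz": 0,"hand": 1},{"x": 355,"y": -192,"z": 100,"rx": 0,"ry": 0,"rz": 0,"hand": 1},{"x": 355,"y": -192,"z": 100,"rx": 0,"ry": 0,"rz": 0,"hand": 1},{"x": 355,"y": -192,"z": 100,"rx": 0,"ry": 0,"rz": 0,"hand": 1},{"x": 355,"y": -192,"z": 160,"rx": 0,"ry": 0,"rz": 0,"hand": 1}]' --force 40

```text
clock: 1.8
tcp_pos: [0.4598, -0.2588, 0.0754]
orientation: [0.005, 0.988, 0.156, 0.004]
wrist_force: [0.7, -1.0, -1.8]
finger_gap: -0.0002
```

```bash
python3 go.py .456 -.2545 .056 17.5
```

```text
tcp [ 0.4598 -0.2588  0.0754] yaw 17.94 tool z [ 0.0095 -0.008  -0.9999] F [ 0.68 -0.99 -1.8 ] clk 1.8 q6 [-0.66  2.16]
shift [-2.4 -5.4 19.4]
rotvec [ 0.6 -0.4  0.4]
```

Request:
arm_command --motion '[{"x": 0,"y": 0,"z": 13,"rx": 0,"ry": 0,"rz": 0,"hand": 1},{"x": 0,"y": 0,"z": 13,"rx": 0,"ry": 0,"rz": 0,"hand": 1},{"x": 0,"y": 0,"z": 13,"rx": 0,"ry": 0,"rz": 0,"hand": 1},{"x": 0,"y": 0,"z": 13,"rx": 0,"ry": 0,"rz": 0,"hand": 1}]'

```text
clock: 2.3
tcp_pos: [0.4571, -0.2554, 0.06]
orientation: [0.001, 0.988, 0.157, 0.001]
wrist_force: [-0.6, 0.2, 0.3]
finger_gap: -0.0002
```

```bash
python3 go.py .456 -.2545 .053 17.5
```

```text
tcp [ 0.4571 -0.2554  0.06  ] yaw 18.02 tool z [ 0.0024 -0.002  -1.    ] F [-0.59  0.17  0.32] clk 2.3 q6 [-0.66  2.16]
shift [-0.8 -1.2  7. ]
rotvec [ 0.1 -0.1  0.5]
```

Request:
arm_command --motion '[{"x": 0,"y": 0,"z": 4.5,"rx": 0,"ry": 0,"rz": 0,"hand": 1},{"x": 0,"y": 0,"z": 4.5,"rx": 0,"ry": 0,"rz": 0,"hand": 1},{"x": 0,"y": 0,"z": 4.5,"rx": 0,"ry": 0,"rz": 0,"hand": 1}]'

```text
clock: 2.68
tcp_pos: [0.4561, -0.2542, 0.0538]
orientation: [-0.0, 0.988, 0.157, -0.0]
wrist_force: [0.5, 0.1, -0.1]
finger_gap: 0.0001
```

Request:
arm_command --motion '[{"x": 0,"y": 0,"z": 1,"rx": 0,"ry": 0,"rz": 0,"hand": 1},{"x": 0,"y": 0,"z": 1,"rx": 0,"ry": 0,"rz": 0,"hand": 1},{"x": 0,"y": 0,"z": 1,"rx": 0,"ry": 0,"rz": 0,"hand": 1}]'

```text
clock: 3.05
tcp_pos: [0.4561, -0.2543, 0.0528]
orientation: [0.0, 0.988, 0.157, -0.0]
wrist_force: [-0.6, 1.2, 0.7]
finger_gap: -0.0001
```

Request:
arm_command --motion '[{"x": 0,"y": 0,"z": 0.8,"rx": 0,"ry": 0,"rz": 0,"hand": 1},{"x": 0,"y": 0,"z": 0.8,"rx": 0,"ry": 0,"rz": 0,"hand": 1},{"x": 0,"y": 0,"z": 0.8,"rx": 0,"ry": 0,"rz": 0,"hand": 1}]'

```text
clock: 3.42
tcp_pos: [0.4562, -0.2544, 0.0521]
orientation: [0.0, 0.988, 0.157, 0.0]
wrist_force: [0.1, -0.3, 0.0]
finger_gap: -0.0
```

Request:
arm_command --motion '[{"x": 0,"y": 0,"z": 0.8,"rx": 0,"ry": 0,"rz": 0,"hand": 1},{"x": 0,"y": 0,"z": 0.8,"rx": 0,"ry": 0,"rz": 0,"hand": 1},{"x": 0,"y": 0,"z": 0.8,"rx": 0,"ry": 0,"rz": 0,"hand": 1}]'

```text
clock: 3.8
tcp_pos: [0.4563, -0.2544, 0.0515]
orientation: [0.0, 0.988, 0.157, 0.0]
wrist_force: [0.1, 0.7, 4.4]
finger_gap: -0.0002
```

Request:
arm_command --motion '[{"x": 0,"y": 0,"z": 0.3,"rx": 0,"ry": 0,"rz": 0,"hand": 1},{"x": 0,"y": 0,"z": 0.3,"rx": 0,"ry": 0,"rz": 0,"hand": 1}]'

```text
clock: 4.05
tcp_pos: [0.4562, -0.2544, 0.051]
orientation: [0.0, 0.988, 0.157, 0.0]
wrist_force: [-0.3, 0.2, 3.2]
finger_gap: -0.0001
```

Request:
arm_command --motion '[{"x": 0,"y": 0,"z": 0.3,"rx": 0,"ry": 0,"rz": 0,"hand": 1},{"x": 0,"y": 0,"z": 0.3,"rx": 0,"ry": 0,"rz": 0,"hand": 1},{"x": 0,"y": 0,"z": 0.3,"rx": 0,"ry": 0,"rz": 0,"hand": 1}]'

```text
clock: 4.42
tcp_pos: [0.4562, -0.2544, 0.0505]
orientation: [0.0, 0.988, 0.157, 0.0]
wrist_force: [-0.4, 0.4, 2.1]
finger_gap: 0.0001
```

Request:
arm_command --motion '[{"x": 0,"y": 0,"z": 0.3,"rx": 0,"ry": 0,"rz": 0,"hand": 1},{"x": 0,"y": 0,"z": 0.3,"rx": 0,"ry": 0,"rz": 0,"hand": 1},{"x": 0,"y": 0,"z": 0.3,"rx": 0,"ry": 0,"rz": 0,"hand": 1}]'

```text
clock: 4.8
tcp_pos: [0.4562, -0.2544, 0.0503]
orientation: [0.0, 0.988, 0.157, 0.0]
wrist_force: [1.0, -0.0, 2.0]
finger_gap: -0.0001
```

```bash
python3 go.py .456 -.2545 .053 17.5
```

```text
tcp [ 0.4562 -0.2544  0.0503] yaw 18.03 tool z [ 1.e-04 -1.e-04 -1.e+00] F [ 1.   -0.02  1.95] clk 4.8 q6 [-0.66  2.16]
shift [-0.2  0.1 -2.7]
rotvec [ 0.  -0.   0.5]
```

Request:
arm_command --motion '[{"x": 0,"y": 0,"z": 0.4,"rx": 0,"ry": 0,"rz": 0,"hand": 1},{"x": 0,"y": 0,"z": 0.4,"rx": 0,"ry": 0,"rz": 0,"hand": 1},{"x": 0,"y": 0,"z": 0.4,"rx": 0,"ry": 0,"rz": 0,"hand": 1},{"x": 0,"y": 0,"z": 0.4,"rx": 0,"ry": 0,"rz": 0,"hand": 1}]'

```text
clock: 5.3
tcp_pos: [0.4562, -0.2543, 0.0499]
orientation: [0.0, 0.988, 0.157, 0.0]
wrist_force: [0.4, -0.1, 0.8]
finger_gap: -0.0002
```

```bash
python3 go.py .470 -.097 .060 18
```

```text
tcp [ 0.4562 -0.2543  0.0499] yaw 18.04 tool z [ 0.e+00 -1.e-04 -1.e+00] F [ 0.38 -0.14  0.81] clk 5.3 q6 [-0.66  2.16]
shift [  61.9 -145.3  -10.1]
rotvec [0. 0. 0.]
```

Request:
arm_command --motion '[{"x": 0,"y": 0,"z": -35,"rx": 0,"ry": 0,"rz": 0,"hand": 1},{"x": 30,"y": -72,"z": -35,"rx": 0,"ry": 0,"rz": 0,"hand": 1},{"x": 62,"y": -145,"z": -35,"rx": 0,"ry": 0,"rz": 0,"hand": 1},{"x": 62,"y": -145,"z": -35,"rx": 0,"ry": 0,"rz": 0,"hand": 1},{"x": 62,"y": -145,"z": -25,"rx": 0,"ry": 0,"rz": 0,"hand": 1},{"x": 62,"y": -145,"z": -15,"rx": 0,"ry": 0,"rz": 0,"hand": 1},{"x": 62,"y": -145,"z": -5,"rx": 0,"ry": 0,"rz": 0,"hand": 1},{"x": 62,"y": -145,"z": -5,"rx": 0,"ry": 0,"rz": 0,"hand": 1},{"x": 62,"y": -145,"z": -5,"rx": 0,"ry": 0,"rz": 0,"hand": 1}]'

```text
clock: 6.42
tcp_pos: [0.4702, -0.0979, 0.0548]
orientation: [-0.0, 0.988, 0.156, -0.0]
wrist_force: [-0.2, 1.0, -2.0]
finger_gap: -0.0001
```

```bash
cat > c.py <<'E'
from h import *
near=[(.47,.24),(.466,.0545),(.47,-.097),(.4565,-.2545)]
import sys
tag=sys.argv[1]
for n in ('top','scene'):
    p=viewer.read_camera(n); save(p,n+tag+'.png')
    uu,vv=np.meshgrid(range(512),range(384)); uv=np.c_[uu.ravel(),vv.ravel()]
    P,z=pts(p,uv)
    for i,c in enumerate(near):
        d=np.hypot(P[:,0]-c[0],P[:,1]-c[1]); k=(z>0)&(d<.008)
        k2=(z>0)&(d<.045)&(P[:,2]>.024)&(P[:,2]<.06)
        print(n,i,k.sum(),'z',np.round(np.percentile(P[k,2],[25,50,75]),4) if k.any() else 0, 'rect',[np.round(a,3) for a in cv2.minAreaRect(P[k2][:,:2].astype(np.float32))] if k2.sum()>5 else 0)
print(get_state()['wrist_force'],get_state()['tcp_pos'])
E
python3 c.py 1
```

```text
top 0 25 z [0.047  0.0483 0.049 ] rect [array([0.472, 0.242]), array([0.066, 0.041]), np.float64(30.245)]
top 1 26 z [0.049  0.0499 0.051 ] rect [array([0.467, 0.056]), array([0.065, 0.04 ]), np.float64(30.075)]
top 2 63 z [0.5388 0.5394 0.5464] rect 0
top 3 26 z [0.051  0.0527 0.0537] rect [array([ 0.454, -0.255]), array([0.059, 0.041]), np.float64(18.141)]
scene 0 15 z [0.046  0.0468 0.0477] rect [array([0.471, 0.239]), array([0.059, 0.04 ]), np.float64(29.714)]
scene 1 16 z [0.049  0.0495 0.0503] rect [array([0.468, 0.056]), array([0.062, 0.039]), np.float64(29.637)]
scene 2 48 z [0.0905 0.5381 0.5394] rect [array([ 0.47 , -0.097]), array([0.041, 0.064]), np.float64(76.027)]
scene 3 18 z [0.0486 0.0503 0.0516] rect [array([ 0.458, -0.256]), array([0.06 , 0.039]), np.float64(16.658)]
[-0.83936324 -0.29097539  0.83205589] [ 0.47044445 -0.09776803  0.0551369 ]
```

```bash
python3 - <<'E'
import cv2,numpy as np
o=[]
for n,(c,r) in {'top0':(344,217),'top1':(344,217),'scene0':(184,187),'scene1':(184,187)}.items():
    i=cv2.imread(f'pics/{n}.png')[r-20:r+20,c-20:c+20]; o.append(cv2.resize(i,None,fx=9,fy=9,interpolation=cv2.INTER_CUBIC)[:300])
cv2.imwrite('pics/cmp1.png',np.vstack([np.hstack(o[:2]),np.hstack(o[2:])]))
E
```

```text
(no output)
```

View pics/cmp1.png

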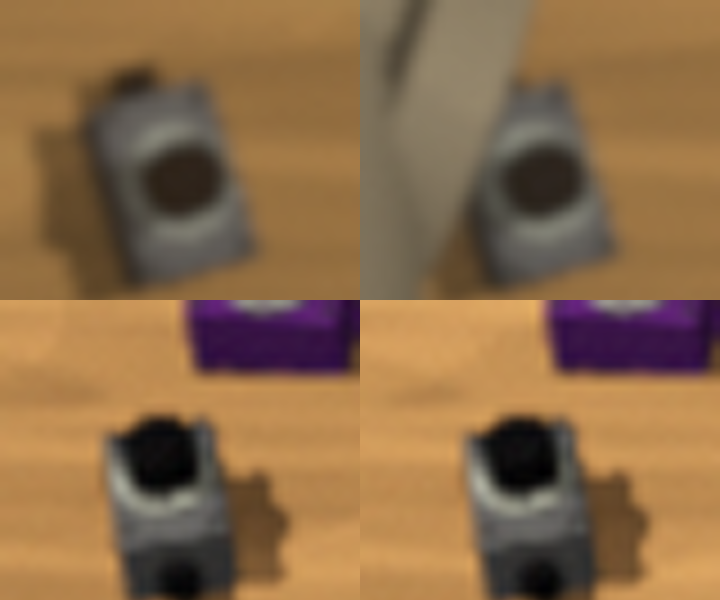

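```bash
cat > t.py <<'E'
from h import *
s=get_state(); print(np.round(s['clock'],2),'z',np.round(s['tcp_pos'],5),'F',np.round(s['wrist_force'],2),'tau',np.round(s['tau'],3),'M',np.round(s['ft_torque'],3))
E
python3 t.py
```

```text
6.52 z [ 0.47044 -0.09777  0.05514] F [-0.84 -0.29  0.83] tau [-6.7000e-02 -3.9852e+01  2.4524e+01  9.0000e-03 -3.0000e-03 -1.0000e-03] M [-0.014  0.066  0.016]
```

Request:
arm_command --motion '[{"x": 0,"y": 0,"z": 4,"rx": 0,"ry": 0,"rz": 0,"hand": 1},{"x": 0,"y": 0,"z": 4,"rx": 0,"ry": 0,"rz": 0,"hand": 1},{"x": 0,"y": 0,"z": 4,"rx": 0,"ry": 0,"rz": 0,"hand": 1}]'

```text
clock: 6.9
tcp_pos: [0.4702, -0.0972, 0.0509]
orientation: [0.0, 0.988, 0.157, -0.0]
wrist_force: [1.0, 0.2, 0.3]
finger_gap: 0.0001
```

```bash
python3 t.py
```

```text
6.9 z [ 0.47018 -0.0972   0.0509 ] F [0.97 0.24 0.3 ] tau [-2.4000e-02 -4.0091e+01  2.4411e+01 -0.0000e+00 -1.0000e-03 -0.0000e+00] M [-0.053  0.029  0.04 ]
```

Request:
arm_command --motion '[{"x": 0,"y": 0,"z": 1.5,"rx": 0,"ry": 0,"rz": 0,"hand": 1},{"x": 0,"y": 0,"z": 1.5,"rx": 0,"ry": 0,"rz": 0,"hand": 1},{"x": 0,"y": 0,"z": 1.5,"rx": 0,"ry": 0,"rz": 0,"hand": 1}]'

```text
clock: 7.28
tcp_pos: [0.4702, -0.0972, 0.0494]
orientation: [0.0, 0.988, 0.157, -0.0]
wrist_force: [-0.6, 0.1, -0.2]
finger_gap: -0.0002
```

```bash
python3 t.py
```

```text
7.28 z [ 0.47019 -0.09723  0.04937] F [-0.63  0.08 -0.17] tau [ 4.0000e-03 -4.0170e+01  2.4373e+01  1.0000e-03 -0.0000e+00 -0.0000e+00] M [-0.048 -0.004 -0.025]
```

Request:
arm_command --motion '[{"x": 0,"y": 0,"z": 0.8,"rx": 0,"ry": 0,"rz": 0,"hand": 1},{"x": 0,"y": 0,"z": 0.8,"rx": 0,"ry": 0,"rz": 0,"hand": 1},{"x": 0,"y": 0,"z": 0.8,"rx": 0,"ry": 0,"rz": 0,"hand": 1}]'

```text
clock: 7.65
tcp_pos: [0.4702, -0.0973, 0.0486]
orientation: [0.0, 0.988, 0.157, -0.0]
wrist_force: [0.0, 0.1, -0.4]
finger_gap: 0.0001
```

```bash
python3 t.py
```

```text
7.65 z [ 0.47021 -0.09726  0.04858] F [ 0.04  0.09 -0.39] tau [ 3.0000e-03 -4.0199e+01  2.4349e+01  1.0000e-03 -0.0000e+00 -0.0000e+00] M [0.042 0.046 0.046]
```

Request:
arm_command --motion '[{"x": 0,"y": 0,"z": 0.8,"rx": 0,"ry": 0,"rz": 0,"hand": 1},{"x": 0,"y": 0,"z": 0.8,"rx": 0,"ry": 0,"rz": 0,"hand": 1},{"x": 0,"y": 0,"z": 0.8,"rx": 0,"ry": 0,"rz": 0,"hand": 1}]'

```text
clock: 8.02
tcp_pos: [0.4702, -0.0972, 0.0478]
orientation: [0.0, 0.988, 0.157, -0.0]
wrist_force: [-0.5, -0.3, 0.4]
finger_gap: 0.0001
```

```bash
python3 t.py
```

```text
8.02 z [ 0.47018 -0.09722  0.04775] F [-0.47 -0.35  0.43] tau [ 2.0000e-03 -4.0218e+01  2.4313e+01  1.0000e-03 -0.0000e+00 -0.0000e+00] M [-0.059  0.02  -0.011]
```

Request:
arm_command --motion '[{"x": 0,"y": 0,"z": 0.7,"rx": 0,"ry": 0,"rz": 0,"hand": 1},{"x": 0,"y": 0,"z": 0.7,"rx": 0,"ry": 0,"rz": 0,"hand": 1}]'

```text
clock: 8.28
tcp_pos: [0.4701, -0.0972, 0.047]
orientation: [0.0, 0.988, 0.157, -0.0]
wrist_force: [1.0, 0.0, -0.3]
finger_gap: -0.0001
```

```bash
python3 t.py
```

```text
8.28 z [ 0.47014 -0.09724  0.04702] F [ 1.02  0.02 -0.33] tau [-1.0000e-03 -4.0244e+01  2.4302e+01 -1.6000e-02 -0.0000e+00 -0.0000e+00] M [ 0.014 -0.037 -0.006]
```

Request:
arm_command --motion '[{"x": 0,"y": 0,"z": 0.7,"rx": 0,"ry": 0,"rz": 0,"hand": 1},{"x": 0,"y": 0,"z": 0.7,"rx": 0,"ry": 0,"rz": 0,"hand": 1}]'

```text
clock: 8.52
tcp_pos: [0.4702, -0.0972, 0.0463]
orientation: [0.0, 0.988, 0.157, -0.0]
wrist_force: [-0.4, -0.9, 0.1]
finger_gap: 0.0002
```

```bash
python3 t.py
```

```text
8.52 z [ 0.47015 -0.09723  0.04632] F [-0.35 -0.92  0.15] tau [-3.0000e-03 -4.0258e+01  2.4266e+01 -1.5000e-02 -0.0000e+00 -0.0000e+00] M [-0.04  -0.005  0.001]
```

Request:
arm_command --motion '[{"x": 0,"y": 0,"z": 0.7,"rx": 0,"ry": 0,"rz": 0,"hand": 1},{"x": 0,"y": 0,"z": 0.7,"rx": 0,"ry": 0,"rz": 0,"hand": 1}]'

```text
clock: 8.78
tcp_pos: [0.4702, -0.0973, 0.0458]
orientation: [0.0, 0.988, 0.157, 0.0]
wrist_force: [-1.5, -0.1, 1.6]
finger_gap: -0.0003
```

```bash
python3 t.py
```

```text
8.78 z [ 0.47024 -0.09727  0.04583] F [-1.52 -0.15  1.61] tau [-3.0000e-02 -3.9371e+01  2.3906e+01 -2.4500e-01  1.0000e-02  0.0000e+00] M [0.029 0.119 0.016]
```

Request:
arm_command --motion '[{"x": 0,"y": 0,"z": 0.3,"rx": 0,"ry": 0,"rz": 0,"hand": 1},{"x": 0,"y": 0,"z": 0.3,"rx": 0,"ry": 0,"rz": 0,"hand": 1}]'

```text
clock: 9.02
tcp_pos: [0.4702, -0.0973, 0.0456]
orientation: [0.0, 0.988, 0.157, 0.0]
wrist_force: [-0.6, 0.1, 4.4]
finger_gap: 0.0003
```

```bash
python3 t.py
```

```text
9.02 z [ 0.47025 -0.09728  0.04558] F [-0.61  0.07  4.43] tau [-4.1000e-02 -3.8698e+01  2.3656e+01 -4.3000e-01  2.3000e-02  0.0000e+00] M [ 0.056  0.186 -0.029]
```

Request:
arm_command --motion '[{"x": 0,"y": 0,"z": 0.3,"rx": 0,"ry": 0,"rz": 0,"hand": 1},{"x": 0,"y": 0,"z": 0.3,"rx": 0,"ry": 0,"rz": 0,"hand": 1}]'

```text
clock: 9.28
tcp_pos: [0.4702, -0.0973, 0.0452]
orientation: [0.0, 0.988, 0.157, 0.0]
wrist_force: [-0.4, -0.1, 4.1]
finger_gap: -0.0
```

```bash
python3 t.py
```

```text
9.28 z [ 0.47024 -0.09728  0.04519] F [-0.4  -0.14  4.14] tau [-3.3000e-02 -3.8530e+01  2.3516e+01 -4.3500e-01  2.8000e-02  0.0000e+00] M [ 0.03   0.17  -0.007]
```

Request:
arm_command --motion '[{"x": 0,"y": 0,"z": 0,"rx": 0,"ry": 0,"rz": 0,"hand": 1},{"x": 0,"y": 0,"z": 0,"rx": 0,"ry": 0,"rz": 0,"hand": 1}]'

```text
clock: 9.52
tcp_pos: [0.4702, -0.0973, 0.0451]
orientation: [0.0, 0.988, 0.157, 0.0]
wrist_force: [-1.0, 1.0, 3.3]
finger_gap: 0.0
```

```bash
python3 t.py
```

```text
9.52 z [ 0.47024 -0.0973   0.04508] F [-1.04  1.    3.29] tau [-1.6000e-02 -3.8641e+01  2.3456e+01 -3.3400e-01  2.6000e-02  0.0000e+00] M [0.047 0.171 0.019]
```

Request:
arm_command --motion '[{"x": 0,"y": 0,"z": 0.4,"rx": 0,"ry": 0,"rz": 0,"hand": 1}]'

```text
clock: 9.65
tcp_pos: [0.4702, -0.0973, 0.0446]
orientation: [0.0, 0.988, 0.157, 0.0]
wrist_force: [0.2, -0.0, 2.4]
finger_gap: -0.0002
```

```bash
python3 t.py
```

```text
9.65 z [ 0.47025 -0.09728  0.04464] F [ 0.22 -0.04  2.4 ] tau [-5.0000e-03 -3.9054e+01  2.3576e+01 -1.9500e-01  2.1000e-02  0.0000e+00] M [0.013 0.096 0.023]
```

Request:
arm_command --motion '[{"x": 0,"y": 0,"z": 0,"rx": 0,"ry": 0,"rz": 0,"hand": 1}]'

```text
clock: 9.78
tcp_pos: [0.4703, -0.0973, 0.0446]
orientation: [0.0, 0.988, 0.157, 0.0]
wrist_force: [-0.4, 0.4, 3.1]
finger_gap: -0.0001
```

```bash
python3 t.py
```

```text
9.78 z [ 0.47025 -0.09727  0.04455] F [-0.45  0.38  3.06] tau [ 1.2000e-02 -3.9197e+01  2.3498e+01 -9.1000e-02  1.5000e-02  0.0000e+00] M [ 0.017  0.048 -0.017]
```

Request:
arm_command --motion '[{"x": 0,"y": 0,"z": 0,"rx": 0,"ry": 0,"rz": 0,"hand": 1},{"x": 0,"y": 0,"z": 0,"rx": 0,"ry": 0,"rz": 0,"hand": 1}]'

```text
clock: 10.02
tcp_pos: [0.4702, -0.0973, 0.0446]
orientation: [0.0, 0.988, 0.157, -0.0]
wrist_force: [0.2, -0.4, 3.0]
finger_gap: -0.0003
```

```bash
python3 t.py; python3 - <<'E'
from h import *
p=viewer.read_camera('scene'); save(p,'scene2.png')
o=[]
for n in ('scene0','scene2'):
    i=cv2.imread(f'pics/{n}.png')[160:230,170:260]; o.append(cv2.resize(i,None,fx=8,fy=8,interpolation=cv2.INTER_CUBIC)[:300,:720])
    o[-1]=cv2.resize(i,None,fx=4.4,fy=4.4,interpolation=cv2.INTER_CUBIC)
cv2.imwrite('pics/cmp2.png',np.hstack(o))
E
```

```text
10.02 z [ 0.47022 -0.09726  0.04464] F [ 0.19 -0.43  2.98] tau [ 7.0000e-03 -3.9045e+01  2.3420e+01 -9.7000e-02  1.5000e-02  0.0000e+00] M [0.003 0.136 0.012]
```

View pics/cmp2.png

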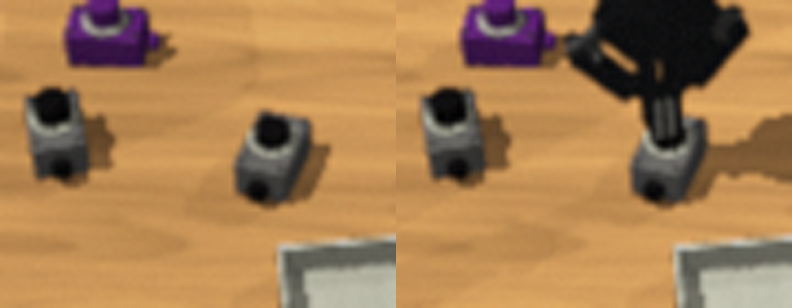

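Request:
arm_command --motion '[{"x": 0,"y": 0,"z": 0.5,"rx": 0,"ry": 0,"rz": 0,"hand": 1},{"x": 0,"y": 0,"z": 0.5,"rx": 0,"ry": 0,"rz": 0,"hand": 1}]'

```text
clock: 10.32
tcp_pos: [0.4702, -0.0973, 0.0441]
orientation: [0.0, 0.988, 0.157, 0.0]
wrist_force: [-0.3, -0.5, 0.9]
finger_gap: -0.0001
```

```bash
python3 t.py
```

```text
10.32 z [ 0.47022 -0.09727  0.04407] F [-0.31 -0.49  0.86] tau [ 3.4000e-02 -3.9583e+01  2.3485e+01  1.1500e-01  6.0000e-03  0.0000e+00] M [-0.025 -0.037 -0.025]
```

Request:
arm_command --motion '[{"x": 0,"y": 0,"z": 0.6,"rx": 0,"ry": 0,"rz": 0,"hand": 1},{"x": 0,"y": 0,"z": 0.6,"rx": 0,"ry": 0,"rz": 0,"hand": 1}]'

```text
clock: 10.58
tcp_pos: [0.4699, -0.0972, 0.0433]
orientation: [-0.0, 0.988, 0.157, -0.0]
wrist_force: [0.1, 0.3, 0.1]
finger_gap: 0.0005
```

```bash
python3 t.py
```

```text
10.58 z [ 0.46992 -0.09715  0.04332] F [0.12 0.34 0.11] tau [-3.0000e-03 -4.0346e+01  2.4143e+01 -8.0000e-03 -0.0000e+00 -0.0000e+00] M [ 0.023  0.012 -0.005]
```

```bash
python3 go.py .468 .055 .055 18
```

```text
tcp [ 0.4699 -0.0972  0.0433] yaw 18.03 tool z [-6.e-04  2.e-04 -1.e+00] F [0.12 0.34 0.11] clk 10.575 q6 [-0.37  2.46]
shift [  45.3 -145.3  -11.7]
rotvec [-0.  0.  0.]
```

Request:
arm_command --motion '[{"x": 0,"y": 0,"z": -35,"rx": 0,"ry": 0,"rz": 0,"hand": 1},{"x": 22,"y": -72,"z": -35,"rx": 0,"ry": 0,"rz": -7,"hand": 1},{"x": 45,"y": -145,"z": -35,"rx": 0,"ry": 0,"rz": -14,"hand": 1},{"x": 45,"y": -145,"z": -35,"rx": 0,"ry": 0,"rz": -20,"hand": 1},{"x": 45,"y": -145,"z": -25,"rx": 0,"ry": 0,"rz": -20,"hand": 1},{"x": 45,"y": -145,"z": -16,"rx": 0,"ry": 0,"rz": -20,"hand": 1},{"x": 45,"y": -145,"z": -11,"rx": 0,"ry": 0,"rz": -20,"hand": 1},{"x": 45,"y": -145,"z": -11,"rx": 0,"ry": 0,"rz": -20,"hand": 1},{"x": 45,"y": -145,"z": -11,"rx": 0,"ry": 0,"rz": -20,"hand": 1}]'

```text
clock: 11.7
tcp_pos: [0.4683, 0.0539, 0.0546]
orientation: [0.0, 0.946, 0.325, -0.0]
wrist_force: [-0.7, 0.7, -0.2]
finger_gap: -0.0001
```

```bash
python3 t.py; python3 c.py 3; python3 t.py
```

```text
11.7 z [0.46827 0.05394 0.05459] F [-0.66  0.74 -0.22] tau [-2.8000e-02 -3.8871e+01  2.4329e+01  1.4000e-02 -1.0000e-03  1.0000e-03] M [ 0.002 -0.036  0.027]
top 0 26 z [0.0467 0.0483 0.0497] rect [array([0.473, 0.242]), array([0.068, 0.041]), np.float64(30.38)]
top 1 64 z [0.5388 0.541  0.5541] rect 0
top 2 25 z [0.0446 0.0463 0.0475] rect [array([ 0.473, -0.098]), array([0.04 , 0.069]), np.float64(75.937)]
top 3 26 z [0.0522 0.0532 0.0541] rect [array([ 0.454, -0.254]), array([0.06, 0.04]), np.float64(17.132)]
scene 0 14 z [0.0463 0.0473 0.0488] rect [array([0.471, 0.239]), array([0.061, 0.04 ]), np.float64(32.746)]
scene 1 42 z [0.5387 0.5476 0.5521] rect [array([0.468, 0.055]), array([0.059, 0.041]), np.float64(28.681)]
scene 2 13 z [0.0435 0.0446 0.0462] rect [array([ 0.47 , -0.097]), array([0.04 , 0.064]), np.float64(75.825)]
scene 3 16 z [0.0485 0.0507 0.0519] rect [array([ 0.457, -0.256]), array([0.061, 0.039]), np.float64(16.379)]
[ 0.5961183  -0.02347914  0.47090895] [0.46845186 0.05417565 0.05485378]
11.8 z [0.46845 0.05418 0.05485] F [ 0.6  -0.02  0.47] tau [-6.7000e-02 -3.8963e+01  2.4454e+01  4.0000e-03 -3.0000e-03  1.0000e-03] M [ 0.045 -0.036  0.001]
```

```bash
python3 - <<'E'
from h import *
S=np.load('/tmp/scene.npy',allow_pickle=True).item()
def proj(p,X):
    R=cv2.Rodrigues(np.array(p['rvec'],float))[0]; c=R@np.array(X)+np.array(p['tvec']).ravel(); u=c[:2]/c[2]; u=u*(1+p['k1']*(u@u)); K=np.array(p['intrinsics']); return K[:2,:2]@u+K[:2,2]
for X in [(.4702,-.0973,.0446),(.4702,-.0973,.0746),(.4702,-.0973,.032)]: print(X,proj(S,X).round(1))
p=viewer.read_camera('scene'); save(p,'scene4.png')
print('now',[proj(p,(.4685,.0542,z)).round(1) for z in (.0549,.085)])
o=[]
for n,c,r in (('scene2',229,190),('scene4',276,185)):
    i=cv2.imread(f'pics/{n}.png')[r-28:r+28,c-28:c+28]; o.append(cv2.resize(i,None,fx=7,fy=7,interpolation=cv2.INTER_NEAREST))
cv2.imwrite('pics/cmp3.png',np.hstack(o))
E
```

```text
(0.4702, -0.0973, 0.0446) [230.8 188.9]
(0.4702, -0.0973, 0.0746) [230.4 181.9]
(0.4702, -0.0973, 0.032) [231.  191.8]
now [array([279.6, 188. ]), array([280.1, 180.9])]
```

View pics/cmp3.png

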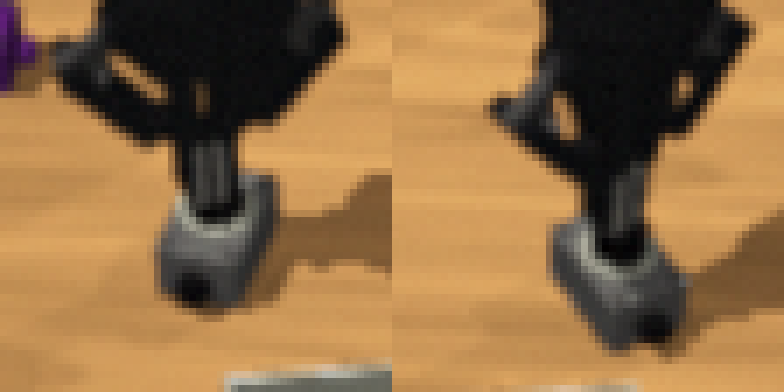

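Request:
arm_command --motion '[{"x": 0,"y": 0,"z": 3,"rx": 0,"ry": 0,"rz": 0,"hand": 1},{"x": 0,"y": 0,"z": 3,"rx": 0,"ry": 0,"rz": 0,"hand": 1},{"x": 0,"y": 0,"z": 3,"rx": 0,"ry": 0,"rz": 0,"hand": 1}]'

```text
clock: 12.22
tcp_pos: [0.468, 0.0546, 0.0515]
orientation: [0.0, 0.945, 0.326, -0.0]
wrist_force: [0.0, -0.8, 0.5]
finger_gap: -0.0001
```

```bash
python3 t.py
```

```text
12.22 z [0.46803 0.05462 0.05153] F [ 0.   -0.8   0.52] tau [-1.5000e-02 -3.9136e+01  2.4344e+01  1.0000e-03 -1.0000e-03  0.0000e+00] M [ 0.015 -0.02   0.011]
```

Request:
arm_command --motion '[{"x": 0,"y": 0,"z": 0.8,"rx": 0,"ry": 0,"rz": 0,"hand": 1},{"x": 0,"y": 0,"z": 0.8,"rx": 0,"ry": 0,"rz": 0,"hand": 1}]'

```text
clock: 12.48
tcp_pos: [0.468, 0.0546, 0.0507]
orientation: [0.0, 0.945, 0.326, -0.0]
wrist_force: [0.2, -0.2, -0.2]
finger_gap: 0.0002
```

```bash
python3 t.py
```

```text
12.48 z [0.46803 0.05459 0.0507 ] F [ 0.24 -0.17 -0.22] tau [-0.0000e+00 -3.9186e+01  2.4356e+01 -1.8000e-02 -0.0000e+00  0.0000e+00] M [ 0.037 -0.009 -0.004]
```

Request:
arm_command --motion '[{"x": 0,"y": 0,"z": 0.8,"rx": 0,"ry": 0,"rz": 0,"hand": 1}]'

```text
clock: 12.6
tcp_pos: [0.4682, 0.0546, 0.05]
orientation: [0.0, 0.945, 0.326, 0.0]
wrist_force: [-0.1, 0.2, 0.8]
finger_gap: 0.0002
```

```bash
python3 t.py
```

```text
12.6 z [0.46816 0.05458 0.05   ] F [-0.08  0.24  0.84] tau [ 7.0000e-03 -3.8959e+01  2.4151e+01  1.8000e-02  1.0000e-03  0.0000e+00] M [ 0.021 -0.021 -0.066]
```

Request:
arm_command --motion '[{"x": 0,"y": 0,"z": 0,"rx": 0,"ry": 0,"rz": 0,"hand": 1}]'

```text
clock: 12.72
tcp_pos: [0.4682, 0.0546, 0.0501]
orientation: [0.0, 0.945, 0.326, 0.0]
wrist_force: [0.5, -0.6, 0.6]
finger_gap: -0.0004
```

```bash
python3 t.py
```

```text
12.72 z [0.46816 0.05456 0.05006] F [ 0.46 -0.57  0.63] tau [-3.8000e-02 -3.8639e+01  2.4020e+01 -1.0000e-01 -1.5000e-02  0.0000e+00] M [0.022 0.066 0.009]
```

Request:
arm_command --motion '[{"x": 0,"y": 0,"z": 0.6,"rx": 0,"ry": 0,"rz": 0,"hand": 1}]'

```text
clock: 12.85
tcp_pos: [0.4682, 0.0546, 0.0496]
orientation: [0.0, 0.945, 0.326, 0.0]
wrist_force: [-0.6, 0.5, 4.6]
finger_gap: -0.0002
```

```bash
python3 t.py
```

```text
12.85 z [0.46822 0.05456 0.04961] F [-0.58  0.52  4.57] tau [-6.0000e-02 -3.7486e+01  2.3564e+01 -4.0100e-01  5.0000e-03  1.0000e-03] M [-0.008  0.189 -0.03 ]
```

Request:
arm_command --motion '[{"x": 0,"y": 0,"z": 0,"rx": 0,"ry": 0,"rz": 0,"hand": 1}]'

```text
clock: 12.98
tcp_pos: [0.4683, 0.0545, 0.0496]
orientation: [0.0, 0.945, 0.326, 0.0]
wrist_force: [-1.9, 0.1, 4.2]
finger_gap: 0.0
```

```bash
python3 t.py
```

```text
12.98 z [0.46825 0.05454 0.04964] F [-1.85  0.08  4.17] tau [-7.7000e-02 -3.7415e+01  2.3555e+01 -4.3900e-01  1.0000e-03  1.0000e-03] M [-0.031  0.257  0.047]
```

Request:
arm_command --motion '[{"x": 0,"y": 0,"z": 0.5,"rx": 0,"ry": 0,"rz": 0,"hand": 1}]'

```text
clock: 13.1
tcp_pos: [0.4683, 0.0545, 0.0492]
orientation: [0.0, 0.945, 0.326, 0.0]
wrist_force: [-2.1, -0.2, 6.8]
finger_gap: -0.0001
```

```bash
python3 t.py
```

```text
13.1 z [0.46825 0.05455 0.04922] F [-2.15 -0.18  6.76] tau [-8.6000e-02 -3.6399e+01  2.3127e+01 -6.9700e-01  2.3000e-02  1.0000e-03] M [-0.004  0.35  -0.009]
```

Request:
arm_command --motion '[{"x": 0,"y": 0,"z": 0,"rx": 0,"ry": 0,"rz": 0,"hand": 1}]'

```text
clock: 13.22
tcp_pos: [0.4683, 0.0545, 0.0493]
orientation: [0.0, 0.945, 0.326, 0.0]
wrist_force: [-2.0, 0.8, 7.1]
finger_gap: -0.0002
```

```bash
python3 t.py
```

```text
13.22 z [0.46827 0.05453 0.04929] F [-2.    0.78  7.06] tau [-1.0500e-01 -3.6391e+01  2.3174e+01 -7.4600e-01  1.8000e-02  1.0000e-03] M [-0.002  0.353 -0.006]
```

Request:
arm_command --motion '[{"x": 0,"y": 0,"z": 0.35,"rx": 0,"ry": 0,"rz": 0,"hand": 1},{"x": 0,"y": 0,"z": 0.35,"rx": 0,"ry": 0,"rz": 0,"hand": 1}]'

```text
clock: 13.48
tcp_pos: [0.4683, 0.0546, 0.0491]
orientation: [0.0, 0.945, 0.326, 0.0]
wrist_force: [-2.0, -0.5, 7.0]
finger_gap: 0.0003
```

```bash
python3 t.py
```

```text
13.48 z [0.46828 0.05456 0.04909] F [-2.03 -0.52  7.  ] tau [-1.1800e-01 -3.5847e+01  2.3008e+01 -9.3300e-01  3.0000e-02  2.0000e-03] M [ 0.035  0.426 -0.021]
```

```bash
python3 go.py .4705 .2395 .053 58
```

```text
tcp [0.4683 0.0546 0.0491] yaw 38.04 tool z [ 6.e-04 -1.e-04 -1.e+00] F [-2.03 -0.52  7.  ] clk 13.475 q6 [-0.05  2.42]
shift [ 115.7 -144.3   -3.9]
rotvec [  0.  -0. -20.]
```

Request:
arm_command --motion '[{"x": 0,"y": 0,"z": -30,"rx": 0,"ry": 0,"rz": 0,"hand": 1},{"x": 38,"y": -48,"z": -30,"rx": 0,"ry": 0,"rz": -7,"hand": 1},{"x": 76,"y": -95,"z": -30,"rx": 0,"ry": 0,"rz": -14,"hand": 1},{"x": 116,"y": -144,"z": -30,"rx": 0,"ry": 0,"rz": -20,"hand": 1},{"x": 116,"y": -144,"z": -30,"rx": 0,"ry": 0,"rz": -20,"hand": 1},{"x": 116,"y": -144,"z": -18,"rx": 0,"ry": 0,"rz": -20,"hand": 1},{"x": 116,"y": -144,"z": -7,"rx": 0,"ry": 0,"rz": -20,"hand": 1},{"x": 116,"y": -144,"z": -3,"rx": 0,"ry": 0,"rz": -20,"hand": 1},{"x": 116,"y": -144,"z": -3,"rx": 0,"ry": 0,"rz": -20,"hand": 1},{"x": 116,"y": -144,"z": -3,"rx": 0,"ry": 0,"rz": -20,"hand": 1}]'

```text
clock: 14.72
tcp_pos: [0.4711, 0.239, 0.0517]
orientation: [0.0, 0.875, 0.485, 0.0]
wrist_force: [0.2, -0.5, 0.5]
finger_gap: -0.0
```

```bash
python3 t.py
```

```text
14.72 z [0.47111 0.23902 0.05174] F [ 0.18 -0.54  0.5 ] tau [-7.7000e-02 -4.5017e+01  2.4902e+01  1.7000e-02 -3.0000e-03 -0.0000e+00] M [-0.044 -0.055 -0.04 ]
```

Request:
arm_command --motion '[{"x": 0,"y": 0,"z": 1,"rx": 0,"ry": 0,"rz": 0,"hand": 1},{"x": 0,"y": 0,"z": 1,"rx": 0,"ry": 0,"rz": 0,"hand": 1}]'

```text
clock: 14.98
tcp_pos: [0.4708, 0.2395, 0.0507]
orientation: [0.0, 0.874, 0.485, 0.0]
wrist_force: [-0.8, 0.6, 0.6]
finger_gap: 0.0003
```

```bash
python3 t.py
```

```text
14.98 z [0.47085 0.23946 0.05069] F [-0.76  0.57  0.58] tau [-7.0000e-02 -4.5313e+01  2.5120e+01 -2.8000e-02 -3.0000e-03 -0.0000e+00] M [0.029 0.    0.039]
```

Request:
arm_command --motion '[{"x": 0,"y": 0,"z": 0.9,"rx": 0,"ry": 0,"rz": 0,"hand": 1},{"x": 0,"y": 0,"z": 0.9,"rx": 0,"ry": 0,"rz": 0,"hand": 1}]'

```text
clock: 15.22
tcp_pos: [0.4707, 0.2395, 0.0496]
orientation: [0.0, 0.874, 0.485, -0.0]
wrist_force: [-0.5, -0.2, 0.4]
finger_gap: 0.0001
```

```bash
python3 t.py
```

```text
15.22 z [0.47067 0.23951 0.04957] F [-0.45 -0.2   0.39] tau [-1.7000e-02 -4.5366e+01  2.5076e+01 -2.0000e-02 -1.0000e-03  0.0000e+00] M [-0.033 -0.016 -0.004]
```

Request:
arm_command --motion '[{"x": 0,"y": 0,"z": 0.6,"rx": 0,"ry": 0,"rz": 0,"hand": 1},{"x": 0,"y": 0,"z": 0.6,"rx": 0,"ry": 0,"rz": 0,"hand": 1}]'

```text
clock: 15.48
tcp_pos: [0.4707, 0.2395, 0.049]
orientation: [0.0, 0.874, 0.485, -0.0]
wrist_force: [0.3, -0.6, -0.6]
finger_gap: -0.0002
```

```bash
python3 t.py
```

```text
15.48 z [0.47069 0.23946 0.04895] F [ 0.34 -0.57 -0.61] tau [ 3.0000e-03 -4.5364e+01  2.5034e+01 -1.1000e-02 -0.0000e+00 -0.0000e+00] M [-0.044  0.003 -0.049]
```

Request:
arm_command --motion '[{"x": 0,"y": 0,"z": 0.6,"rx": 0,"ry": 0,"rz": 0,"hand": 1},{"x": 0,"y": 0,"z": 0.6,"rx": 0,"ry": 0,"rz": 0,"hand": 1}]'

```text
clock: 15.72
tcp_pos: [0.4707, 0.2394, 0.0483]
orientation: [0.0, 0.874, 0.485, -0.0]
wrist_force: [-0.2, 0.1, -0.4]
finger_gap: 0.0004
```

```bash
python3 t.py
```

```text
15.72 z [0.47071 0.23943 0.04835] F [-0.24  0.08 -0.38] tau [ 1.0000e-03 -4.5372e+01  2.5011e+01 -1.2000e-02 -0.0000e+00 -0.0000e+00] M [-0.045  0.015  0.013]
```

Request:
arm_command --motion '[{"x": 0,"y": 0,"z": 0.6,"rx": 0,"ry": 0,"rz": 0,"hand": 1},{"x": 0,"y": 0,"z": 0.6,"rx": 0,"ry": 0,"rz": 0,"hand": 1}]'

```text
clock: 15.98
tcp_pos: [0.4708, 0.2394, 0.0479]
orientation: [0.0, 0.874, 0.485, 0.0]
wrist_force: [0.5, 0.6, 1.3]
finger_gap: 0.0002
```

```bash
python3 t.py
```

```text
15.98 z [0.47077 0.23944 0.04791] F [0.54 0.6  1.25] tau [-1.6000e-02 -4.4682e+01  2.4728e+01 -1.6300e-01  7.0000e-03  0.0000e+00] M [-0.044  0.11   0.048]
```

Request:
arm_command --motion '[{"x": 0,"y": 0,"z": 0.5,"rx": 0,"ry": 0,"rz": 0,"hand": 1},{"x": 0,"y": 0,"z": 0.5,"rx": 0,"ry": 0,"rz": 0,"hand": 1}]'

```text
clock: 16.23
tcp_pos: [0.4708, 0.2395, 0.0476]
orientation: [0.0, 0.874, 0.485, 0.0]
wrist_force: [-1.1, -0.5, 3.3]
finger_gap: 0.0
```

```bash
python3 t.py
```

```text
16.23 z [0.47082 0.23946 0.04757] F [-1.14 -0.47  3.31] tau [-2.3000e-02 -4.3533e+01  2.4356e+01 -4.7900e-01  3.7000e-02  1.0000e-03] M [-0.077  0.212 -0.001]
```

Request:
arm_command --motion '[{"x": 0,"y": 0,"z": 0.4,"rx": 0,"ry": 0,"rz": 0,"hand": 1},{"x": 0,"y": 0,"z": 0.4,"rx": 0,"ry": 0,"rz": 0,"hand": 1}]'

```text
clock: 16.48
tcp_pos: [0.4708, 0.2395, 0.0469]
orientation: [0.0, 0.874, 0.485, 0.0]
wrist_force: [-1.5, 0.1, 3.4]
finger_gap: 0.0001
```

```bash
python3 t.py
```

```text
16.48 z [0.4708  0.23946 0.04693] F [-1.55  0.06  3.4 ] tau [ 1.8000e-02 -4.4045e+01  2.4393e+01 -2.7700e-01  3.6000e-02  1.0000e-03] M [-0.09   0.117 -0.016]
```

Request:
arm_command --motion '[{"x": 0,"y": 0,"z": 1,"rx": 0,"ry": 0,"rz": 0,"hand": 1},{"x": 0,"y": 0,"z": 1,"rx": 0,"ry": 0,"rz": 0,"hand": 1}]'

```text
clock: 16.73
tcp_pos: [0.4707, 0.2394, 0.0456]
orientation: [0.0, 0.874, 0.485, -0.0]
wrist_force: [0.2, -0.5, -0.2]
finger_gap: -0.0002
```

```bash
python3 t.py
```

```text
16.73 z [0.47072 0.23943 0.04557] F [ 0.22 -0.51 -0.23] tau [ 5.5000e-02 -4.5265e+01  2.4569e+01  1.4100e-01  1.2000e-02 -0.0000e+00] M [ 0.021 -0.057 -0.05 ]
```

Request:
arm_command --motion '[{"x": 0,"y": 0,"z": 1,"rx": 0,"ry": 0,"rz": 0,"hand": 1},{"x": 0,"y": 0,"z": 1,"rx": 0,"ry": 0,"rz": 0,"hand": 1}]'

```text
clock: 16.98
tcp_pos: [0.4705, 0.2394, 0.0446]
orientation: [-0.0, 0.874, 0.485, -0.0]
wrist_force: [0.3, -0.2, -0.0]
finger_gap: -0.0001
```

```bash
python3 t.py
```

```text
16.98 z [0.47046 0.23937 0.04457] F [ 0.3  -0.16 -0.02] tau [-8.0000e-03 -4.5462e+01  2.4878e+01 -2.3000e-02 -0.0000e+00 -0.0000e+00] M [-0.004 -0.049 -0.011]
```

Request:
arm_command --motion '[{"x": 0,"y": 0,"z": 1,"rx": 0,"ry": 0,"rz": 0,"hand": 1},{"x": 0,"y": 0,"z": 1,"rx": 0,"ry": 0,"rz": 0,"hand": 1}]'

```text
clock: 17.23
tcp_pos: [0.4706, 0.2394, 0.0438]
orientation: [0.0, 0.874, 0.485, -0.0]
wrist_force: [-0.2, 0.3, 0.0]
finger_gap: -0.0
```

```bash
python3 t.py
```

```text
17.23 z [0.47064 0.23943 0.04376] F [-0.18  0.26  0.03] tau [-4.0000e-03 -4.5445e+01  2.4818e+01 -1.9000e-02 -0.0000e+00  0.0000e+00] M [-0.042  0.042 -0.002]
```

Request:
arm_command --motion '[{"x": 0,"y": 0,"z": 1,"rx": 0,"ry": 0,"rz": 0,"hand": 1},{"x": 0,"y": 0,"z": 1,"rx": 0,"ry": 0,"rz": 0,"hand": 1}]'

```text
clock: 17.48
tcp_pos: [0.4707, 0.2394, 0.0428]
orientation: [0.0, 0.874, 0.485, -0.0]
wrist_force: [-0.7, -0.6, -0.5]
finger_gap: -0.0
```

```bash
python3 t.py
```

```text
17.48 z [0.47068 0.23942 0.04283] F [-0.71 -0.63 -0.47] tau [-5.0000e-03 -4.5480e+01  2.4792e+01 -2.1000e-02 -0.0000e+00  0.0000e+00] M [ 0.014 -0.03  -0.017]
```

Request:
arm_command --motion '[{"x": 0,"y": 0,"z": 0.8,"rx": 0,"ry": 0,"rz": 0,"hand": 1},{"x": 0,"y": 0,"z": 0.8,"rx": 0,"ry": 0,"rz": 0,"hand": 1}]'

```text
clock: 17.73
tcp_pos: [0.4707, 0.2394, 0.0421]
orientation: [0.0, 0.874, 0.485, -0.0]
wrist_force: [0.3, 0.0, -1.5]
finger_gap: 0.0002
```

```bash
python3 t.py
```

```text
17.73 z [0.47073 0.23944 0.04207] F [ 0.33  0.   -1.52] tau [ 1.0000e-03 -4.5480e+01  2.4726e+01 -8.0000e-03 -0.0000e+00  0.0000e+00] M [-0.014  0.001  0.057]
```

Request:
arm_command --motion '[{"x": 0,"y": 0,"z": 0.6,"rx": 0,"ry": 0,"rz": 0,"hand": 1},{"x": 0,"y": 0,"z": 0.6,"rx": 0,"ry": 0,"rz": 0,"hand": 1}]'

```text
clock: 17.98
tcp_pos: [0.4708, 0.2395, 0.0417]
orientation: [0.0, 0.874, 0.485, 0.0]
wrist_force: [-0.7, -0.6, 2.0]
finger_gap: 0.0
```

```bash
python3 t.py
```

```text
17.98 z [0.47076 0.23945 0.04169] F [-0.72 -0.56  1.98] tau [-2.3000e-02 -4.4292e+01  2.4365e+01 -3.3500e-01  2.2000e-02  1.0000e-03] M [-0.043  0.103  0.052]
```

Request:
arm_command --motion '[{"x": 0,"y": 0,"z": -30,"rx": 0,"ry": 0,"rz": 0,"hand": 1},{"x": 0,"y": 50,"z": -60,"rx": 0,"ry": 0,"rz": 0,"hand": 1},{"x": 0,"y": 100,"z": -60,"rx": 0,"ry": 0,"rz": 0,"hand": 1}]'

```text
clock: 18.35
tcp_pos: [0.5583, 0.1868, 0.1046]
orientation: [0.001, 0.874, 0.486, 0.003]
wrist_force: [0.6, -0.3, 0.2]
finger_gap: -0.0
```

```bash
python3 c.py 5; python3 go.py .470 -.097 .048 38
```

```text
top 0 0 z 0 rect [array([0.462, 0.216]), array([0.024, 0.006]), np.float64(29.052)]
top 1 24 z [0.0494 0.0506 0.0511] rect [array([0.465, 0.055]), array([0.06, 0.04]), np.float64(30.267)]
top 2 26 z [0.0447 0.0466 0.0477] rect [array([ 0.472, -0.098]), array([0.04 , 0.066]), np.float64(76.047)]
top 3 28 z [0.051 0.052 0.053] rect [array([ 0.456, -0.254]), array([0.063, 0.04 ]), np.float64(17.2)]
scene 0 15 z [0.0409 0.0414 0.0426] rect [array([0.471, 0.239]), array([0.061, 0.042]), np.float64(30.131)]
scene 1 12 z [0.0486 0.049  0.0495] rect [array([0.468, 0.055]), array([0.061, 0.04 ]), np.float64(32.356)]
scene 2 14 z [0.0436 0.0443 0.045 ] rect [array([ 0.47 , -0.096]), array([0.039, 0.064]), np.float64(78.147)]
scene 3 14 z [0.0496 0.0512 0.0523] rect [array([ 0.458, -0.256]), array([0.062, 0.041]), np.float64(11.358)]
[-0.34182406 -0.86678519 -0.14686177] [0.56062298 0.18426884 0.10236621]
tcp [0.5606 0.1843 0.1024] yaw 57.81 tool z [ 5.4e-03 -2.0e-04 -1.0e+00] F [-0.34 -0.87 -0.15] clk 18.45 q6 [0.18 2.31]
shift [-286.5   72.9   53.9]
rotvec [ 0.2 -0.2 19.8]
```

Request:
arm_command --motion '[{"x": -57,"y": 15,"z": 0,"rx": 0,"ry": 0,"rz": 5,"hand": 1},{"x": -115,"y": 29,"z": 0,"rx": 0,"ry": 0,"rz": 10,"hand": 1},{"x": -172,"y": 44,"z": 0,"rx": 0,"ry": 0,"rz": 15,"hand": 1},{"x": -230,"y": 58,"z": 0,"rx": 0,"ry": 0,"rz": 20,"hand": 1},{"x": -286,"y": 73,"z": 0,"rx": 0,"ry": 0,"rz": 20,"hand": 1},{"x": -286,"y": 73,"z": 0,"rx": 0,"ry": 0,"rz": 20,"hand": 1},{"x": -286,"y": 73,"z": 30,"rx": 0,"ry": 0,"rz": 20,"hand": 1},{"x": -286,"y": 73,"z": 45,"rx": 0,"ry": 0,"rz": 20,"hand": 1},{"x": -286,"y": 73,"z": 45,"rx": 0,"ry": 0,"rz": 20,"hand": 1},{"x": -286,"y": 73,"z": 45,"rx": 0,"ry": 0,"rz": 20,"hand": 1}]'

```text
clock: 19.7
tcp_pos: [0.4665, -0.0942, 0.057]
orientation: [0.0, 0.945, 0.326, 0.0]
wrist_force: [0.5, -0.3, 0.1]
finger_gap: -0.0
```

```bash
python3 t.py; python3 go.py .470 -.097 .047 38
```

```text
19.7 z [ 0.46653 -0.09419  0.05696] F [ 0.47 -0.35  0.09] tau [ 5.0000e-03 -3.9015e+01  2.4171e+01  5.1000e-02  0.0000e+00  3.0000e-03] M [-0.031 -0.019  0.019]
tcp [ 0.4665 -0.0942  0.057 ] yaw 38.11 tool z [ 3.e-04 -1.e-04 -1.e+00] F [ 0.47 -0.35  0.09] clk 19.7 q6 [-0.37  2.11]
shift [ 1.   4.4 10. ]
rotvec [ 0.  -0.   0.1]
```

Request:
arm_command --motion '[{"x": 1,"y": 4.4,"z": 9.5,"rx": 0,"ry": 0,"rz": 0,"hand": 1},{"x": 1,"y": 4.4,"z": 10.5,"rx": 0,"ry": 0,"rz": 0,"hand": 1},{"x": 1,"y": 4.4,"z": 10.5,"rx": 0,"ry": 0,"rz": 0,"hand": 1},{"x": 1,"y": 4.4,"z": 11.2,"rx": 0,"ry": 0,"rz": 0,"hand": 1},{"x": 1,"y": 4.4,"z": 11.8,"rx": 0,"ry": 0,"rz": 0,"hand": 1},{"x": 1,"y": 4.4,"z": 11.8,"rx": 0,"ry": 0,"rz": 0,"hand": 1}]'

```text
clock: 20.45
tcp_pos: [0.4697, -0.0977, 0.045]
orientation: [0.0, 0.945, 0.326, 0.0]
wrist_force: [-0.8, 0.5, 3.1]
finger_gap: -0.0001
```

```bash
python3 t.py
```

```text
20.45 z [ 0.46971 -0.09771  0.045  ] F [-0.75  0.46  3.08] tau [ 1.2000e-02 -3.8548e+01  2.3232e+01 -1.7200e-01  2.9000e-02  1.0000e-03] M [ 0.016  0.061 -0.025]
```

Request:
arm_command --motion '[{"x": 0,"y": 0,"z": 0.5,"rx": 0,"ry": 0,"rz": 0,"hand": 1},{"x": 0,"y": 0,"z": 0.5,"rx": 0,"ry": 0,"rz": 0,"hand": 1}]'

```text
clock: 20.7
tcp_pos: [0.4697, -0.0977, 0.0442]
orientation: [0.0, 0.945, 0.326, 0.0]
wrist_force: [-0.1, 0.2, 1.5]
finger_gap: -0.0003
```

```bash
python3 t.py
```

```text
20.7 z [ 0.46973 -0.09773  0.04417] F [-0.07  0.23  1.48] tau [  0.113 -39.42   23.255   0.227   0.043   0.   ] M [-0.019 -0.149 -0.047]
```

Request:
arm_command --motion '[{"x": 0,"y": 0,"z": 1,"rx": 0,"ry": 0,"rz": 0,"hand": 1},{"x": 0,"y": 0,"z": 2,"rx": 0,"ry": 0,"rz": 0,"hand": 1},{"x": 0,"y": 0,"z": 3,"rx": 0,"ry": 0,"rz": 0,"hand": 1},{"x": 0,"y": 0,"z": 3,"rx": 0,"ry": 0,"rz": 0,"hand": 1}]'

```text
clock: 21.2
tcp_pos: [0.4693, -0.0975, 0.041]
orientation: [-0.0, 0.945, 0.326, -0.0]
wrist_force: [-0.6, 0.4, -0.9]
finger_gap: -0.0002
```

```bash
python3 t.py
```

```text
21.2 z [ 0.46931 -0.0975   0.04097] F [-0.59  0.45 -0.92] tau [-3.0000e-03 -4.0290e+01  2.3976e+01 -1.2000e-02 -0.0000e+00  0.0000e+00] M [-0.019 -0.006  0.007]
```

Request:
arm_command --motion '[{"x": 0,"y": 0,"z": 0.8,"rx": 0,"ry": 0,"rz": 0,"hand": 1},{"x": 0,"y": 0,"z": 0.8,"rx": 0,"ry": 0,"rz": 0,"hand": 1}]'

```text
clock: 21.45
tcp_pos: [0.4696, -0.0976, 0.0404]
orientation: [0.0, 0.945, 0.326, -0.0]
wrist_force: [0.2, 0.4, 0.2]
finger_gap: 0.0002
```

```bash
python3 t.py
```

```text
21.45 z [ 0.46956 -0.09759  0.04037] F [0.24 0.4  0.19] tau [-1.0000e-03 -4.0325e+01  2.3977e+01 -1.5000e-02 -0.0000e+00 -0.0000e+00] M [ 0.031 -0.026 -0.005]
```

Request:
arm_command --motion '[{"x": 0,"y": 0,"z": 0.9,"rx": 0,"ry": 0,"rz": 0,"hand": 1},{"x": 0,"y": 0,"z": 0.9,"rx": 0,"ry": 0,"rz": 0,"hand": 1}]'

```text
clock: 21.7
tcp_pos: [0.4697, -0.0977, 0.0397]
orientation: [0.0, 0.945, 0.326, 0.0]
wrist_force: [-0.2, -0.1, 2.5]
finger_gap: 0.0001
```

```bash
python3 t.py; python3 go.py .4565 -.2545 .055 18
```

```text
21.7 z [ 0.46972 -0.09767  0.03974] F [-0.24 -0.1   2.48] tau [-3.6000e-02 -3.9284e+01  2.3532e+01 -2.7000e-01  9.0000e-03  0.0000e+00] M [ 0.03   0.086 -0.015]
tcp [ 0.4697 -0.0977  0.0397] yaw 38.04 tool z [ 3.e-04 -2.e-04 -1.e+00] F [-0.24 -0.1   2.48] clk 21.7 q6 [-0.37  2.11]
shift [-107.   115.4  -15.2]
rotvec [ 0. -0. 20.]
```

Request:
arm_command --motion '[{"x": 0,"y": 0,"z": -35,"rx": 0,"ry": 0,"rz": 0,"hand": 1},{"x": -36,"y": 38,"z": -35,"rx": 0,"ry": 0,"rz": 0,"hand": 1},{"x": -72,"y": 77,"z": -35,"rx": 0,"ry": 0,"rz": 0,"hand": 1},{"x": -107,"y": 115.5,"z": -35,"rx": 0,"ry": 0,"rz": 0,"hand": 1},{"x": -107,"y": 115.5,"z": -35,"rx": 0,"ry": 0,"rz": 0,"hand": 1},{"x": -107,"y": 115.5,"z": -20,"rx": 0,"ry": 0,"rz": 0,"hand": 1},{"x": -107,"y": 115.5,"z": -14,"rx": 0,"ry": 0,"rz": 0,"hand": 1},{"x": -107,"y": 115.5,"z": -14,"rx": 0,"ry": 0,"rz": 0,"hand": 1},{"x": -107,"y": 115.5,"z": -14,"rx": 0,"ry": 0,"rz": 0,"hand": 1}]'

```text
clock: 22.82
tcp_pos: [0.4566, -0.2537, 0.0535]
orientation: [-0.0, 0.945, 0.326, -0.0]
wrist_force: [0.4, -0.0, -0.2]
finger_gap: 0.0
```

```bash
python3 c.py 6; python3 t.py
```

```text
top 0 24 z [0.0405 0.0424 0.0435] rect [array([0.472, 0.242]), array([0.066, 0.041]), np.float64(29.858)]
top 1 25 z [0.0493 0.0506 0.052 ] rect [array([0.468, 0.057]), array([0.066, 0.04 ]), np.float64(30.061)]
top 2 26 z [0.0392 0.0402 0.0421] rect [array([ 0.473, -0.098]), array([0.04 , 0.069]), np.float64(76.13)]
top 3 50 z [0.5373 0.5382 0.5392] rect [array([ 0.454, -0.25 ]), array([0.064, 0.029]), np.float64(23.994)]
scene 0 13 z [0.0406 0.0412 0.0425] rect [array([0.47 , 0.238]), array([0.064, 0.041]), np.float64(29.841)]
scene 1 13 z [0.0472 0.049  0.0496] rect [array([0.467, 0.055]), array([0.062, 0.04 ]), np.float64(27.76)]
scene 2 13 z [0.0378 0.0387 0.0396] rect [array([ 0.47 , -0.096]), array([0.04 , 0.061]), np.float64(79.039)]
scene 3 30 z [0.1016 0.5368 0.5378] rect [array([ 0.456, -0.256]), array([0.061, 0.039]), np.float64(16.665)]
[-0.97173527 -0.61060427  0.04490574] [ 0.45678502 -0.25414998  0.05376192]
22.92 z [ 0.45679 -0.25415  0.05376] F [-0.97 -0.61  0.04] tau [ 6.1000e-02 -4.4532e+01  2.5014e+01  1.4000e-02  2.0000e-03  1.0000e-03] M [0.049 0.012 0.004]
```

Keys 0 and 2 are down (6 mm lower in both views). Now key 3: contact is near 0.0518.

Request:
arm_command --motion '[{"x": 0,"y": 0,"z": 1.5,"rx": 0,"ry": 0,"rz": 0,"hand": 1},{"x": 0,"y": 0,"z": 2.2,"rx": 0,"ry": 0,"rz": 0,"hand": 1},{"x": 0,"y": 0,"z": 2.6,"rx": 0,"ry": 0,"rz": 0,"hand": 1},{"x": 0,"y": 0,"z": 2.6,"rx": 0,"ry": 0,"rz": 0,"hand": 1}]'

```text
clock: 23.42
tcp_pos: [0.4568, -0.2546, 0.0514]
orientation: [0.0, 0.945, 0.326, 0.0]
wrist_force: [-0.1, 1.4, 5.0]
finger_gap: -0.0002
```

```bash
python3 t.py
```

```text
23.42 z [ 0.45678 -0.25461  0.05144] F [-0.07  1.36  5.03] tau [ -0.564 -42.302  23.987  -0.445  -0.283   0.   ] M [0.294 0.026 0.012]
```

Request:
arm_command --motion '[{"x": 0,"y": 0,"z": 0.6,"rx": 0,"ry": 0,"rz": 0,"hand": 1},{"x": 0,"y": 0,"z": 0.6,"rx": 0,"ry": 0,"rz": 0,"hand": 1}]'

```text
clock: 23.68
tcp_pos: [0.4567, -0.2546, 0.0505]
orientation: [0.0, 0.945, 0.326, 0.0]
wrist_force: [0.7, 1.4, 2.9]
finger_gap: 0.0
```

```bash
python3 t.py
```

```text
23.68 z [ 0.45672 -0.25458  0.05053] F [0.69 1.43 2.93] tau [ -0.61  -43.356  24.149  -0.052  -0.354   0.   ] M [ 0.269 -0.104 -0.022]
```

Request:
arm_command --motion '[{"x": 0,"y": 0,"z": 1,"rx": 0,"ry": 0,"rz": 0,"hand": 1},{"x": 0,"y": 0,"z": 2,"rx": 0,"ry": 0,"rz": 0,"hand": 1},{"x": 0,"y": 0,"z": 3,"rx": 0,"ry": 0,"rz": 0,"hand": 1},{"x": 0,"y": 0,"z": 3.7,"rx": 0,"ry": 0,"rz": 0,"hand": 1},{"x": 0,"y": 0,"z": 3.7,"rx": 0,"ry": 0,"rz": 0,"hand": 1}]'

```text
clock: 24.3
tcp_pos: [0.4563, -0.2545, 0.0465]
orientation: [-0.0, 0.945, 0.326, -0.0]
wrist_force: [-1.4, -0.1, 0.1]
finger_gap: -0.0002
```

```bash
python3 t.py
```

```text
24.3 z [ 0.45635 -0.25449  0.04648] F [-1.42 -0.14  0.14] tau [-8.0000e-03 -4.4766e+01  2.4810e+01 -9.0000e-03 -2.0000e-03  0.0000e+00] M [-0.024 -0.04  -0.027]
```

Request:
arm_command --motion '[{"x": 0,"y": 0,"z": 0.8,"rx": 0,"ry": 0,"rz": 0,"hand": 1},{"x": 0,"y": 0,"z": 0.8,"rx": 0,"ry": 0,"rz": 0,"hand": 1}]'

```text
clock: 24.55
tcp_pos: [0.4565, -0.2546, 0.0459]
orientation: [0.0, 0.945, 0.326, 0.0]
wrist_force: [0.1, -0.4, 0.3]
finger_gap: 0.0003
```

```bash
python3 t.py
```

```text
24.55 z [ 0.45654 -0.25459  0.04594] F [ 0.12 -0.44  0.27] tau [ 2.3000e-02 -4.4367e+01  2.4628e+01 -9.2000e-02  2.6000e-02 -0.0000e+00] M [ 0.05   0.094 -0.006]
```

```bash
python3 go.py .4677 .0548 .10 30
```

```text
tcp [ 0.4565 -0.2546  0.0459] yaw 38.04 tool z [ 1.e-04 -3.e-04 -1.e+00] F [ 0.12 -0.44  0.27] clk 24.55 q6 [-0.66  1.82]
shift [ 199.4 -236.8  -54.1]
rotvec [0. 0. 8.]
```

Request:
arm_command --motion '[{"x": 0,"y": 0,"z": -50,"rx": 0,"ry": 0,"rz": 0,"hand": 1},{"x": 35,"y": -42,"z": -64,"rx": 0,"ry": 0,"rz": 2,"hand": -0.7},{"x": 72,"y": -85,"z": -64,"rx": 0,"ry": 0,"rz": 4,"hand": -0.7},{"x": 108,"y": -128,"z": -64,"rx": 0,"ry": 0,"rz": 6,"hand": -0.7},{"x": 144,"y": -171,"z": -64,"rx": 0,"ry": 0,"rz": 8,"hand": -0.7},{"x": 180,"y": -214,"z": -64,"rx": 0,"ry": 0,"rz": 8,"hand": -0.7},{"x": 199.5,"y": -237,"z": -64,"rx": 0,"ry": 0,"rz": 8,"hand": -0.7},{"x": 199.5,"y": -237,"z": -64,"rx": 0,"ry": 0,"rz": 8,"hand": -0.7},{"x": 199.5,"y": -237,"z": -64,"rx": 0,"ry": 0,"rz": 8,"hand": -0.7}]'

```text
clock: 25.68
tcp_pos: [0.4676, 0.0547, 0.1099]
orientation: [0.0, 0.966, 0.259, 0.0]
wrist_force: [0.9, -0.3, 0.4]
finger_gap: 0.0725
```

```bash
python3 c.py 7; python3 go.py .4677 .0548 .045 30
```

```text
top 0 26 z [0.0409 0.0437 0.0446] rect [array([0.469, 0.24 ]), array([0.06 , 0.041]), np.float64(30.484)]
top 1 100 z [0.5931 0.5939 0.5947] rect 0
top 2 27 z [0.0384 0.0397 0.0408] rect [array([ 0.469, -0.097]), array([0.04, 0.06]), np.float64(76.327)]
top 3 24 z [0.0437 0.045  0.0472] rect [array([ 0.457, -0.254]), array([0.066, 0.041]), np.float64(16.644)]
scene 0 15 z [0.0404 0.0413 0.0421] rect [array([0.47 , 0.239]), array([0.06 , 0.042]), np.float64(30.601)]
scene 1 19 z [0.0487 0.051  0.5931] rect [array([0.469, 0.055]), array([0.065, 0.04 ]), np.float64(32.768)]
scene 2 17 z [0.0377 0.0389 0.0395] rect [array([ 0.47 , -0.096]), array([0.04 , 0.064]), np.float64(78.498)]
scene 3 14 z [0.0436 0.0445 0.0455] rect [array([ 0.455, -0.256]), array([0.065, 0.039]), np.float64(16.596)]
[-0.67346292  0.09071569  0.32393547] [0.46763846 0.0541135  0.10979199]
tcp [0.4676 0.0541 0.1098] yaw 29.95 tool z [-1.e-04 -4.e-04 -1.e+00] F [-0.67  0.09  0.32] clk 25.775 q6 [-0.06  2.56]
shift [ 0.4 -0.6 64.8]
rotvec [ 0.  0. -0.]
```

Request:
arm_command --motion '[{"x": 0,"y": 0,"z": 40,"rx": 0,"ry": 0,"rz": 0,"hand": -0.7},{"x": 0,"y": 0,"z": 75,"rx": 0,"ry": 0,"rz": 0,"hand": -0.7},{"x": 0,"y": 0,"z": 95,"rx": 0,"ry": 0,"rz": 0,"hand": -0.7},{"x": 0,"y": 0,"z": 105,"rx": 0,"ry": 0,"rz": 0,"hand": -0.7},{"x": 0,"y": 0,"z": 105,"rx": 0,"ry": 0,"rz": 0,"hand": -0.7},{"x": 0,"y": 0,"z": 105,"rx": 0,"ry": 0,"rz": 0,"hand": -0.7}]'

```text
clock: 26.52
tcp_pos: [0.4685, 0.0547, 0.0056]
orientation: [0.0, 0.966, 0.259, 0.001]
wrist_force: [0.1, -0.7, 1.4]
finger_gap: 0.0728
```

Request:
arm_command --motion '[{"x": 0,"y": 0,"z": 0,"rx": 0,"ry": 0,"rz": 0,"hand": 0.3},{"x": 0,"y": 0,"z": 0,"rx": 0,"ry": 0,"rz": 0,"hand": 0.3},{"x": 0,"y": 0,"z": 0,"rx": 0,"ry": 0,"rz": 0,"hand": 0.3},{"x": 0,"y": 0,"z": 0,"rx": 0,"ry": 0,"rz": 0,"hand": 0.3}]' --force 35

```text
clock: 27.02
tcp_pos: [0.4679, 0.0554, 0.0056]
orientation: [-0.0, 0.966, 0.259, 0.001]
wrist_force: [-0.6, 1.0, 5.7]
finger_gap: 0.0395
```

```bash
python3 t.py
```

```text
27.02 z [0.46793 0.05544 0.00558] F [-0.57  0.98  5.7 ] tau [-7.5900e-01 -3.7961e+01  2.1491e+01 -7.3200e-01 -4.9500e-01 -1.9000e-02] M [ 0.366  0.403 -0.026]
```

Request:
arm_command --motion '[{"x": 0,"y": 0,"z": -20,"rx": 0,"ry": 0,"rz": 0,"hand": 0.3},{"x": 0,"y": 0,"z": -50,"rx": 0,"ry": 0,"rz": 0,"hand": 0.3},{"x": 0,"y": 0,"z": -60,"rx": 0,"ry": 0,"rz": 0,"hand": 0.3}]'

```text
clock: 27.4
tcp_pos: [0.4686, 0.055, 0.0662]
orientation: [0.001, 0.966, 0.259, 0.001]
wrist_force: [0.6, -0.2, -1.7]
finger_gap: 0.0392
```

```bash
python3 t.py; python3 go.py .635 .002 .0656; python3 - <<'E'
from h import *
p=viewer.read_camera('scene'); save(p,'scene8.png')
i=cv2.imread('pics/scene8.png')[120:280,180:380]; cv2.imwrite('pics/s8.png',cv2.resize(i,None,fx=3.5,fy=3.5))
E
```

```text
27.4 z [0.46864 0.05501 0.06617] F [ 0.62 -0.17 -1.69] tau [ 8.9000e-02 -3.9805e+01  2.5431e+01  1.7100e-01 -3.0000e-03 -0.0000e+00] M [-0.045 -0.047  0.036]
tcp [0.4686 0.055  0.0662] yaw 30.05 tool z [ 2.6e-03 -5.0e-04 -1.0e+00] F [ 0.62 -0.17 -1.69] clk 27.4 q6 [-0.05  2.56]
shift [117.5 129.2   1. ]
```

View pics/s8.png

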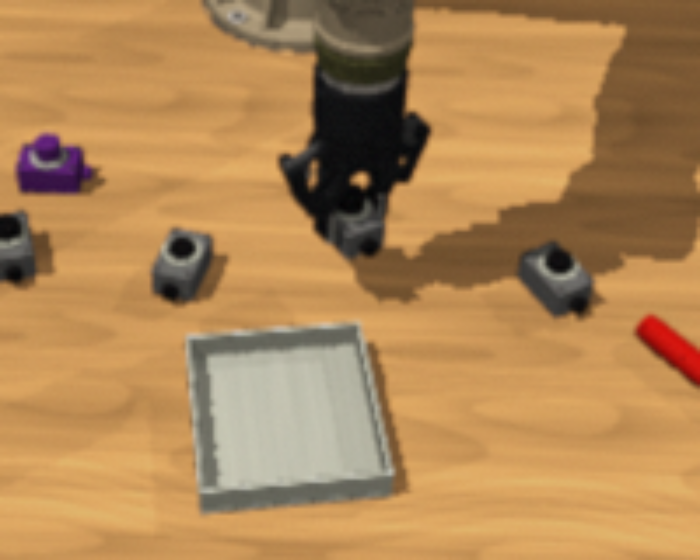

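The picture shows the switch held level in the gripper at about (360, 225) of the crop, with its key up. I'll carry it to the tray.

Request:
arm_command --motion '[{"x": 30,"y": 33,"z": 0,"rx": 0,"ry": 0,"rz": 0,"hand": 0.3},{"x": 60,"y": 66,"z": 0,"rx": 0,"ry": 0,"rz": 0,"hand": 0.3},{"x": 90,"y": 99,"z": 0,"rx": 0,"ry": 0,"rz": 0,"hand": 0.3},{"x": 117,"y": 129,"z": 0,"rx": 0,"ry": 0,"rz": 0,"hand": 0.3},{"x": 117,"y": 129,"z": 0,"rx": 0,"ry": 0,"rz": 0,"hand": 0.3},{"x": 117,"y": 129,"z": 20,"rx": 0,"ry": 0,"rz": 0,"hand": 0.3},{"x": 117,"y": 129,"z": 40,"rx": 0,"ry": 0,"rz": 0,"hand": 0.3},{"x": 117,"y": 129,"z": 50,"rx": 0,"ry": 0,"rz": 0,"hand": 0.3},{"x": 117,"y": 129,"z": 53,"rx": 0,"ry": 0,"rz": 0,"hand": 0.3},{"x": 117,"y": 129,"z": 53,"rx": 0,"ry": 0,"rz": 0,"hand": 0.3}]'

```text
clock: 28.7
tcp_pos: [0.6334, 0.002, 0.012]
orientation: [0.0, 0.966, 0.259, 0.0]
wrist_force: [0.3, -0.5, -1.1]
finger_gap: 0.0391
```

```bash
python3 t.py; python3 go.py .635 .002 .0096
```

```text
28.7 z [0.63342 0.00204 0.01202] F [ 0.29 -0.52 -1.08] tau [ 9.0000e-03 -5.7700e+01  2.5826e+01 -1.4000e-02 -2.0000e-03  0.0000e+00] M [-0.05   0.005 -0.03 ]
tcp [0.6334 0.002  0.012 ] yaw 30.04 tool z [ 2.e-04 -1.e-04 -1.e+00] F [ 0.29 -0.52 -1.08] clk 28.7 q6 [-0.12  2.49]
shift [1.3 0.8 2.4]
```

Request:
arm_command --motion '[{"x": 0,"y": 0,"z": 1.5,"rx": 0,"ry": 0,"rz": 0,"hand": 0.3},{"x": 0,"y": 0,"z": 2.5,"rx": 0,"ry": 0,"rz": 0,"hand": 0.3},{"x": 0,"y": 0,"z": 2.5,"rx": 0,"ry": 0,"rz": 0,"hand": 0.3}]'

```text
clock: 29.08
tcp_pos: [0.6337, 0.0019, 0.0097]
orientation: [0.0, 0.966, 0.259, 0.0]
wrist_force: [0.8, -0.4, -0.7]
finger_gap: 0.0392
```

```bash
python3 t.py
```

```text
29.08 z [0.63374 0.00189 0.00966] F [ 0.83 -0.43 -0.75] tau [ 2.9000e-02 -5.8033e+01  2.5868e+01  7.4000e-02 -1.9000e-02 -5.0000e-03] M [ 0.    -0.025 -0.011]
```

Request:
arm_command --motion '[{"x": 0,"y": 0,"z": 0.6,"rx": 0,"ry": 0,"rz": 0,"hand": 0.3},{"x": 0,"y": 0,"z": 0.6,"rx": 0,"ry": 0,"rz": 0,"hand": -0.1},{"x": 0,"y": 0,"z": 0.6,"rx": 0,"ry": 0,"rz": 0,"hand": -0.5},{"x": 0,"y": 0,"z": 0.6,"rx": 0,"ry": 0,"rz": 0,"hand": -0.5},{"x": 0,"y": 0,"z": 0.6,"rx": 0,"ry": 0,"rz": 0,"hand": -0.5},{"x": 0,"y": 0,"z": -15,"rx": 0,"ry": 0,"rz": 0,"hand": -0.5},{"x": 0,"y": 0,"z": -55,"rx": 0,"ry": 0,"rz": 0,"hand": -0.5},{"x": 0,"y": 0,"z": -110,"rx": 0,"ry": 0,"rz": 0,"hand": -0.5},{"x": -60,"y": 0,"z": -150,"rx": 0,"ry": 0,"rz": 0,"hand": -0.5},{"x": -120,"y": 0,"z": -150,"rx": 0,"ry": 0,"rz": 0,"hand": -0.5}]'

```text
clock: 30.32
tcp_pos: [0.5365, -0.0562, 0.1633]
orientation: [0.002, 0.966, 0.26, 0.004]
wrist_force: [-0.6, -0.4, 0.5]
finger_gap: 0.0638
```

Request:
arm_command --motion '[{"x": -60,"y": -30,"z": 0,"rx": 0,"ry": 0,"rz": 0,"hand": -0.5},{"x": -110,"y": -60,"z": 0,"rx": 0,"ry": 0,"rz": 0,"hand": -0.5},{"x": -110,"y": -60,"z": 0,"rx": 0,"ry": 0,"rz": 0,"hand": -0.5},{"x": -110,"y": -60,"z": 0,"rx": 0,"ry": 0,"rz": 0,"hand": -0.5}]'

```text
clock: 30.82
tcp_pos: [0.4103, -0.0588, 0.1604]
orientation: [0.001, 0.966, 0.259, 0.002]
wrist_force: [0.5, 0.3, -1.0]
finger_gap: 0.0637
```

```bash
python3 c.py 9; python3 - <<'E'
from h import *
for n in ('scene','top'):
    p=viewer.read_camera(n); save(p,n+'10.png')
    uu,vv=np.meshgrid(range(512),range(384)); P,z=pts(p,np.c_[uu.ravel(),vv.ravel()])
    a=np.radians(9.2); d=P[:,:2]-[.634,.0018]; l=d@np.array([[np.cos(a),-np.sin(a)],[np.sin(a),np.cos(a)]])
    m=(z>0)&(abs(l)<.065).all(1)&(P[:,2]>.02)&(P[:,2]<.07); h=m&(P[:,2]<.042); k=m&(P[:,2]>.046)
    print(n,'tray-local rect',cv2.minAreaRect(l[m].astype(np.float32)),'housing top z',np.percentile(P[h,2],[25,50,75]).round(4),'key z',np.median(P[k,2]) if k.any() else None, l[k].mean(0))
a=cv2.imread('pics/scene10.png')[120:300,120:430]; cv2.imwrite('pics/s10.png',cv2.resize(a,None,fx=2.5,fy=2.5))
E
```

```text
top 0 27 z [0.0405 0.0416 0.0425] rect [array([0.47 , 0.241]), array([0.061, 0.041]), np.float64(30.467)]
top 1 22 z [-0.0017  0.0006  0.0019] rect 0
top 2 0 z 0 rect 0
top 3 27 z [0.0437 0.0447 0.0468] rect [array([ 0.456, -0.255]), array([0.063, 0.041]), np.float64(14.213)]
scene 0 16 z [0.0389 0.0408 0.0421] rect [array([0.471, 0.239]), array([0.061, 0.042]), np.float64(31.676)]
scene 1 15 z [-0.0028 -0.0014  0.0004] rect 0
scene 2 15 z [0.0378 0.0392 0.0404] rect [array([ 0.471, -0.096]), array([0.04 , 0.062]), np.float64(78.207)]
scene 3 13 z [0.0429 0.0452 0.0452] rect [array([ 0.456, -0.256]), array([0.062, 0.039]), np.float64(16.694)]
[ 0.1986573   0.10868343 -0.08185152] [ 0.41123095 -0.05887128  0.15996146]
scene tray-local rect ((0.0034132935106754303, -0.0027670934796333313), (0.07098976522684097, 0.040582314133644104), 21.93638038635254) housing top z [0.0299 0.0344 0.0359] key z 0.05245600958233399 [ 0.00104492 -0.00429834]
top tray-local rect ((0.002683490514755249, -0.0022712387144565582), (0.06947728991508484, 0.04032366722822189), 22.121429443359375) housing top z [0.0341 0.0363 0.038 ] key z 0.0542689897890961 [-0.00201094 -0.00404593]
```

View pics/s10.png

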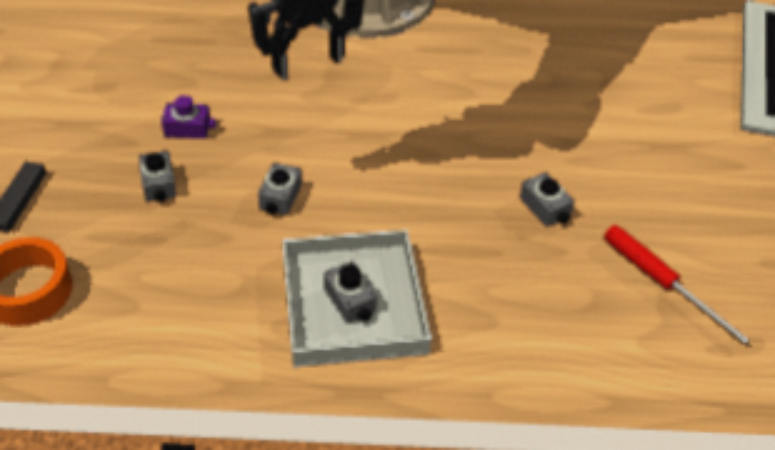

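```bash
python3 -c "
from workcell import *
print(get_state()['clock'],get_state()['qvel']); print(hand_in())"
```

```text
31.025 [ 0.00074462  0.00566626 -0.00789181  0.00062218  0.00021044 -0.0016124 ]
the job is handed in; nothing more can be done
None
```

I tried all four switches and handed the job in at about 31 s. Three are good and left clicked down in place. The fourth is bad and stands upright in the tray with its key up.

| Switch (world x, y in m) | How it behaved | Last check |
|---|---|---|
| (0.470, 0.239) | Gave way below about 5 N | Key 6 mm lower in the images; position unchanged to about 2 mm |
| (0.470, -0.097) | Gave way below about 5 N on the second press | Key 6 mm lower; position unchanged to about 2 mm |
| (0.457, -0.255) | Gave way at about 5 N on the second press | Key 6 mm lower; position unchanged to about 2 mm |
| (0.468, 0.055) | No click; wrist sensor read 7 N, joint torques suggest about 8.5 N | Moved to the tray, about 4 mm from its centre, upright, key up |

- **First presses:** On the second and third switches, the first press felt as if the key gave way, but the pictures showed it back up. I pressed each again, followed the key down the full 6 mm, and it stayed.
- **Bad switch reading:** The wrist sensor and the joint torques disagreed at the last step (7 N against roughly 8.5 N). I stopped there rather than press further, since the other three had clicked well below that.
- **In the tray:** Housing top measured about 36 mm and key top about 54 mm, which matches it standing flat on the floor. The wrist force was near zero and the gripper was clear of everything at hand-in.
- **Not touched:** The tape, bar, screwdriver and purple switch.

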